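# Packing up the pasta roller's cutter heads

### The job

The pasta kit is being packed to lend out: take every cutter head off the tray's T-track (squeeze its two red buttons together to free the catch, slide it out through the open end, lift it off) and put the heads in the wide bay of the carrying crate, side by side rather than piled up, and the green rolling pin in the narrow bay. Also put the roller to rest by turning its thickness dial until the pointer is on the red mark. Do not shove or tip the bowl and the two jars.

Things in the scene. Friction and masses are not known exactly. Their poses are not given: they have to be found in the camera images.
- track: aluminium T-track on the beech tray, 243 mm long, 52 wide, 19 high. Origin: on the tray's top at the middle of its open end; x points along the track OUT of the open end, z up; closed by a black stop at x = -243. Parked heads stand at x = -36, -94, -152 or -210, 4 mm above the origin, axes parallel to the track's (2 mm side play, 3 mm up; slides easily). Two lips hold a head's foot down until its origin is at x = +25 or more
- head_a: cutter head with blue end cheeks, 150 mm long (y) x 50 wide (x, along the track) x 105 high, 0.46 kg; may be absent. Origin: centre of the underside of its steel T-foot (46 x 38 x 7 mm), z up. Housing with two fluted rollers, 20 to 65 mm above the origin; the end cheeks reach down to 3 mm. On top a black grip block, 30 x 36 mm, up to 105 mm, with a red spring button on its +y and its -y face
- head_a_grip (a point): point midway between head_a's two buttons, 88 mm above its origin. Buttons 22 mm wide, 26 high, outer faces 28 mm either side (56 across); each goes in 8 mm at 3 to 7 N, to 40 across. Each holds a brass pawl out in a notch of the track; the head slides only with both fully in. Carry it by the pressed buttons; fingertips may reach 20 mm below this point, no lower (rollers)
- head_b: cutter head with white end cheeks, otherwise the same as head_a, same origin and axes; may be absent
- head_b_grip (a point): point midway between head_b's two red buttons, 88 mm above its origin, as on head_a
- head_c: cutter head with yellow end cheeks, otherwise the same as head_a, same origin and axes; may be absent
- head_c_grip (a point): point midway between head_c's two red buttons, 88 mm above its origin, as on head_a
- head_d: cutter head with green end cheeks, otherwise the same as head_a, same origin and axes; may be absent
- head_d_grip (a point): point midway between head_d's two red buttons, 88 mm above its origin, as on head_a
- crate: open wooden carrying crate, fixed, 240 mm (x) x 334 (y) x 50 high, walls 6. Origin: centre of its underside; inner floor 6 mm above it. A 6 mm divider, as high as the walls, at y = +71 to +77 parts it into a wide bay (y -161 to +71) for the heads and a narrow bay (y +77 to +161) for the rolling pin; inside x: -114 to +114
- pin: green plastic rolling pin, 184 mm long along its x, 0.22 kg. Barrel 36 mm in diameter; near each end of the barrel (x = +-65) a flat-sided collar, 10 mm long and 40 x 40 mm, on whose flats it lies so that it does not roll; slim end handles. Origin on its axis at mid length, 20 mm above what it lies on
- machine: pasta roller clamped to the tray's right edge, fixed. Red gearbox cover 112 (x) x 66 (y) x 140 mm high; origin on the tray under the dial axis, at the centre of the cover; the rollers run from it to y = -200, all lower than 146 mm. The red index mark lies on the -x side of the dial on top of the cover
- dial (a joint): thickness dial on top of the gearbox cover, axis vertical; rad, the angle of its white pointer clockwise (seen from above) from the red mark, so 0 = on the red mark (towards the machine's -x). Stops at -0.6 and 3.3; stays where left (0.06 N m). Black dots every 0.35 rad. Its grip is an upright bar 40 mm long, 14 thick, 36 high, along the pointer; white pointer line at one end
- tray: beech tray, fixed, 670 x 1240 mm; origin under its centre, top 20 mm above it (20 mm above the work surface). Wooden strips stand 12 mm above its top along its near edge (inner face at x = -335), far and left edges
- dial_grip (a point): point on the dial axis at the height to grip the bar: 177 mm above the machine's origin, 11 mm below the bar's top; the knob's round skirt lies 25 mm below this point
- bowl: stainless mixing bowl, 180 mm in diameter, 80 mm high, bystander; origin under its centre
- jar_flour: sealed glass jar, 94 mm in diameter, 148 mm high, bystander; origin under its centre
- jar_beans: sealed glass jar, 84 mm in diameter, 168 mm high, bystander; origin under its centre

How it is judged:
By the outcome, as a careful person would: the job done as asked, in the order asked, and still so for the second after the job is handed in, with the robot touching nothing.
Of head_a, head_b, head_c, head_d only 3 to 4 are there at a start; the rules pass over those that are not, and their reading is None.
At some moment in a run one of pin may be knocked a few centimetres aside while the robot is not near it.
Once in a run the grip may slacken for a moment while it holds something.
It also fails if it takes over 210 s, if anything falls off the work surface, if the arm or the gripper's body presses on something with over 40 N, if the wrist force passes 120 N, or if a joint passes its speed limit or range.

### The arm

A 7-joint arm with a two-finger parallel gripper is mounted at the origin on the work surface. World frame = base frame: x ahead of the robot, y to its left, z up, the work surface at z = 0. Lengths are in m, angles in rad, forces in N, time in s.
With the tool pointing down it reaches from about 0.4 to 0.875 m from the base axis. Payload 19.3 kg.
Tool frame: the origin (TCP) lies at the very end of the fingers, on their centre line; the grasp point (between the pads) lies 19 mm behind it; z points along the fingers, y is the line along which they close (so a half turn about z gives the same grasp; the last joint's range is limited). The gripper opens to 85 mm and grips with 20 to 120 N. Pads are 22 mm wide; open, the fingers measure 114 mm over their backs; the gripper's body (76 mm by 85 mm) begins 54 mm behind the grasp point. The pads swing forward as they close: fully open they stand 13 mm farther back than shut.
Start: joints at [-1.257, 0.521, -0.036, 1.599, 0.021, 1.021, -0.113], TCP at [0.234, 0.58, 0.231] pointing down, gripper open.
Joint ranges: [-2.91, 2.91], [-0.3, 2.13], [-1.5, 1.42], [0.17, 2.43], [-1.26, 4.41], [0.16, 1.93], [-2.52, 2.52]. Speed limits (rad/s): [1.89, 1.89, 2.39, 2.39, 3.01, 3.01, 3.01].

### API

Orientations are given as [roll, pitch, yaw] about the fixed x, y, z axes, in that order (R = Rz(yaw) Ry(pitch) Rx(roll)).
In Python, from workcell import bot gives the robot as it stands.
- The arm moves only by the tool servo_tool, never from a script. Its argument "plan" is a list of rows, each a list of 7 numbers: the finger opening in cm, from 0 to 8.54, then the shift along the tool's x, y, z in cm, then the turn, a rotation vector about the tool's x, y, z in degrees. In form: [[fingers, x, y, z, wx, wy, wz], ...]. A call has 1 to 10 rows; each row is the pose to reach, as a shift and turn from the pose commanded when the call began, along the tool's axes at that moment; what a row does not reach only later rows make up. A row lasts 1/10 s, in which the tool goes at most 50 mm and 8.59 degrees, less where a joint would pass 70% of its speed; a pose out of reach is approached as far as the arm can. A call with a gripper value outside its range is refused whole. The fingers move at their own pace and stop on an object; "force" is the grip in N (left out, the last holds). Time passes only in rows, so rows that repeat a pose let the fingers close. It gives the time, the measured TCP pose, the force, the opening and the grip force at its end, in the units of the state.
- bot.observe(): the state, without advancing time (a new reading comes with each control period).
- bot.grab_frame(name): name is "scene" or "side" or "wrist"; returns a dict with "frame" (384x512x3 uint8, blue, green, red), "mtx" (3x3 intrinsics, pixels), "R" (3x3) and "t" (3): a world point X has camera coordinates R X + t; the wrist camera has in their place "T_tool_cam" (4x4, takes a point from camera to tool coordinates, whose origin is the TCP and whose axes are the flange's). Camera axes: x right, y down, z forward; pixel columns grow to the right and rows downward; lengths in m; the calibration is good to about 2 mm. A picture is of the moment at which its call begins: read the wrist's pose just before it. There is no depth.
- bot.job_done(): hands the job in; it is judged then, once.
The state is a dict: "clock": time; "qpos": joint angles; "qd": joint speeds; "joint_efforts": joint torques, N m; "position": TCP position; "tool_rot": TCP orientation; "force": force on the tool from outside, world axes, zero at the start; "moment": the same for the moment, N m; "grip_width": finger opening in m; "finger_force": force on a finger pad.
Only numpy, scipy, OpenCV 4.12 (cv2) and the standard library are available. Lean on these libraries where they do the work, as an engineer would, in place of code of your own. Each camera call takes 0.05 s, during which the arm holds its last target. There are 200 camera calls.

## Working session

There is one attempt and no reset: what is moved stays moved. The work goes in short steps, Python scripts to look and compute and a tool call to move; the robot and the scene stay as the last step left them, time stands still between calls to the robot, and variables do not carry over. Pictures are saved under pics/ and viewed, at most 17 in all, crops included, and the job is handed in when it is done.

Besides the shell and the picture viewer there is one more tool, called after "Emit:" as name(argument=value, ...) on one line, values as JSON. servo_tool: Moves the arm, as the interface text tells. Its arguments: {"type":"object","properties":{"plan":{"type":"array","items":{"type":"array","items":{"type":"number"}}},"force":{"type":"number"}},"required":["plan"]}

```bash
mkdir -p pics; ls
python3 - <<'E'
from workcell import bot
import cv2,pickle,numpy as np
s=bot.observe(); print(s)
fr={}
for n in ["scene","side","wrist"]:
    f=bot.grab_frame(n); fr[n]=f; cv2.imwrite(f"pics/{n}0.png",f["frame"])
    print(n,{k:np.round(v,4).tolist() for k,v in f.items() if k!="frame"})
pickle.dump(fr,open("f0.pkl","wb"))
cv2.imwrite("pics/both0.png",np.hstack([fr["scene"]["frame"]]))
E
```

```text
pics
{'clock': 0.0, 'qpos': array([-1.25719377,  0.5220297 , -0.03632321,  1.59996706,  0.0211882 ,
        1.02110021, -0.11282336]), 'qd': array([-8.61606204e-05, -4.88575532e-04, -5.00151071e-05, -2.39266233e-03,
       -4.08909442e-04,  7.33429921e-04,  1.11457609e-05]), 'joint_efforts': array([-5.46185274e-04, -9.27059555e+01,  1.97988778e+00, -3.69957840e+01,
        1.80167193e-02,  7.81165611e-03,  2.43990650e-05]), 'position': array([0.2339429 , 0.57921982, 0.23073066]), 'tool_rot': array([-3.14047512e+00,  7.10952018e-05,  2.75774626e+00]), 'force': array([ 0.15258908,  1.09013089, -0.14977355]), 'moment': array([-0.00284834,  0.04176537,  0.03168638]), 'finger_force': 0.0, 'grip_width': 0.08564759386736226}
scene {'mtx': [[366.7519, 0.0, 254.2441], [0.0, 366.7519, 192.5758], [0.0, 0.0, 1.0]], 'R': [[-0.6131, 0.7899, 0.0132], [0.6529, 0.516, -0.5545], [-0.4448, -0.3314, -0.8321]], 't': [0.2987, -0.3312, 1.4809]}
side {'mtx': [[390.1798, 0.0, 252.6547], [0.0, 390.1798, 198.6334], [0.0, 0.0, 1.0]], 'R': [[0.8625, -0.5059, -0.009], [-0.3041, -0.5039, -0.8085], [0.4045, 0.7001, -0.5885]], 't': [-0.4448, 0.3244, 1.0164]}
wrist {'mtx': [[290.3577, 0.0, 252.6158], [0.0, 290.3577, 190.5953], [0.0, 0.0, 1.0]], 'T_tool_cam': [[0.0004, -0.9594, -0.2819, 0.0713], [1.0, 0.0002, 0.0006, 0.0004], [-0.0005, -0.2819, 0.9594, -0.1417], [0.0, 0.0, 0.0, 1.0]]}
```

View pics/scene0.png

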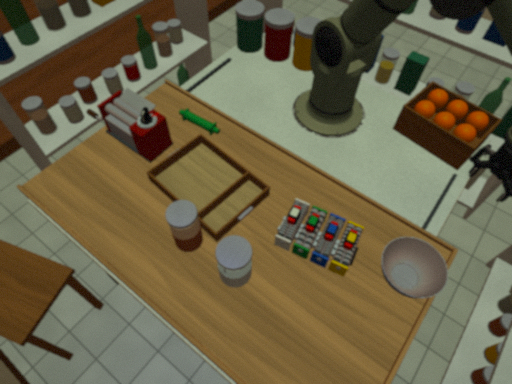

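View pics/side0.png

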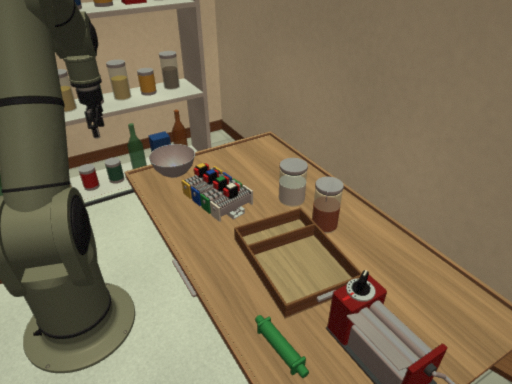

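The scene and side views show four heads: white, green, blue and yellow at scene x 290–350, y 210–265. They also show the crate around (205,185), the pin at (199,121), the dial at (146,115), the jars at (184,222) and (234,258), and the bowl at (413,266).

```bash
cat > h.py <<'E'
import numpy as np,cv2
from scipy.spatial.transform import Rotation as Ro
def campose(f,s=None):
    """R,t world->cam"""
    if "R" in f: return np.array(f["R"]),np.array(f["t"])
    T=np.eye(4);T[:3,:3]=Ro.from_euler("xyz",s["tool_rot"]).as_matrix();T[:3,3]=s["position"]
    C=np.linalg.inv(T@np.array(f["T_tool_cam"])); return C[:3,:3],C[:3,3]
def ray(f,uv,s=None):
    R,t=campose(f,s); K=f["mtx"]
    d=R.T@np.linalg.solve(K,[uv[0],uv[1],1]); return -R.T@t,d/np.linalg.norm(d)
def onz(f,uv,z,s=None):
    o,d=ray(f,uv,s); return o+d*(z-o[2])/d[2]
def tri(r1,r2):
    A=np.stack([r1[1],-r2[1]],1); k=np.linalg.lstsq(A,r2[0]-r1[0],rcond=None)[0]
    a=r1[0]+k[0]*r1[1]; b=r2[0]+k[1]*r2[1]; return (a+b)/2,np.linalg.norm(a-b)
def proj(f,X,s=None):
    R,t=campose(f,s); p=f["mtx"]@(R@np.array(X)+t); return p[:2]/p[2]
def blobs(img,lo,hi,amin=15):
    h=cv2.cvtColor(img,cv2.COLOR_BGR2HSV); m=cv2.inRange(h,np.array(lo),np.array(hi))
    n,_,st,c=cv2.connectedComponentsWithStats(m)
    return [(np.round(c[i],1).tolist(),st[i].tolist()) for i in range(1,n) if st[i][4]>=amin],m
E
python3 - <<'E'
import pickle,cv2,numpy as np
from h import *
fr=pickle.load(open("f0.pkl","rb"))
a=fr["scene"]["frame"][185:285,230:375];b=fr["side"]["frame"][155:225,170:260]
c=fr["scene"]["frame"][85:165,90:180]; d=fr["side"]["frame"][260:384,310:450]
rs=lambda x:cv2.resize(x,(400,300),interpolation=cv2.INTER_CUBIC)
cv2.imwrite("pics/crops.png",np.vstack([np.hstack([rs(a),rs(b)]),np.hstack([rs(c),rs(d)])]))
for n in["scene","side"]:
    print(n,"green",blobs(fr[n]["frame"],(45,120,50),(75,255,255),30)[0])
    for l,h in((0,6),(174,180)): print("red",blobs(fr[n]["frame"],(l,160,90),(h,255,255),8)[0])
E
```

```text
scene green [([417.9, 58.2], [408, 52, 20, 13, 143]), ([494.6, 94.5], [481, 79, 28, 27, 91]), ([199.0, 120.7], [180, 109, 39, 25, 326]), ([312.6, 220.1], [308, 216, 10, 9, 66]), ([300.8, 247.0], [294, 243, 15, 9, 47])]
red [([110.3, 97.5], [99, 91, 22, 15, 35]), ([157.2, 115.7], [150, 110, 14, 14, 63]), ([138.5, 129.3], [130, 123, 20, 13, 105]), ([297.6, 206.6], [295, 205, 6, 4, 11]), ([315.5, 214.4], [313, 213, 6, 4, 13]), ([290.9, 219.1], [288, 217, 7, 5, 25]), ([334.1, 222.3], [331, 221, 7, 4, 11]), ([309.5, 227.2], [306, 225, 8, 6, 28]), ([353.7, 230.6], [351, 229, 6, 4, 11]), ([328.5, 235.8], [325, 234, 8, 5, 29]), ([348.0, 244.5], [344, 242, 9, 6, 32])]
red []
side green [([205.2, 202.9], [200, 194, 10, 19, 85]), ([281.6, 345.9], [256, 315, 53, 62, 1030])]
red [([134.1, 1.0], [125, 0, 21, 4, 59]), ([207.2, 165.6], [206, 164, 3, 5, 9]), ([195.9, 170.0], [194, 168, 5, 7, 17]), ([88.9, 180.4], [81, 174, 15, 14, 143]), ([205.5, 177.0], [203, 174, 5, 8, 23]), ([226.6, 178.0], [224, 176, 5, 6, 12]), ([215.4, 183.7], [213, 181, 5, 8, 23]), ([226.0, 190.8], [223, 188, 6, 9, 23]), ([357.2, 295.6], [334, 276, 52, 36, 498]), ([427.3, 357.9], [409, 344, 38, 29, 294])]
red []
```

View pics/crops.png

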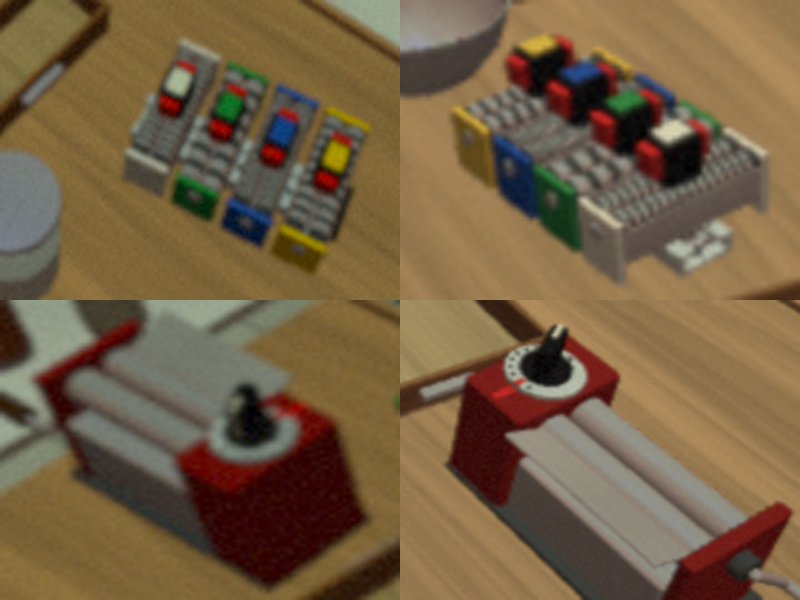

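The open end is next to the white head, on the crate side. From there the order is white, green, blue, yellow. In the lower right crop the dial's white pointer is on the far side, about 180° from the red mark.

```bash
python3 - <<'E'
import pickle,cv2,numpy as np
from h import *
fr=pickle.load(open("f0.pkl","rb")); S,D=fr["scene"],fr["side"]
np.set_printoptions(precision=4,suppress=True)
# caps
def near(f,lo,hi,roi,a=8):
    x,y,w,h=roi; bl,_=blobs(f["frame"][y:y+h,x:x+w],lo,hi,a); return [((round(c[0]+x,1),round(c[1]+y,1)),s[4]) for c,s in bl]
rs=(270,195,100,85); rd=(180,155,75,65)
for n,lo,hi in(("green",(45,110,50),(75,255,255)),("blue",(100,120,50),(125,255,255)),("yellow",(20,150,100),(32,255,255)),("white",(0,0,150),(180,60,255))):
    for f,r,fn in((S,rs,"S"),(D,rd,"D")):
        for uv,a in near(f,lo,hi,r): print(n,fn,uv,a,onz(f,uv,.129))
pin=tri(ray(S,(199,120.7)),ray(D,(281.6,345.9)));print("pin",pin,onz(S,(199,120.7),.04),onz(D,(281.6,345.9),.04))
# pin ends
for f in(S,D):
    b,m=blobs(f["frame"],(45,120,50),(75,255,255),200)
    c,st=b[-1] if f is D else b[0]
    x,y,w,h,_=st; ys,xs=np.nonzero(m[y:y+h,x:x+w]); p=np.c_[xs+x,ys+y]; 
    W=np.array([onz(f,q,.04)[:2] for q in p]); W-=W.mean(0); u,s,v=np.linalg.svd(W,full_matrices=False); pr=W@v[0]; print("pin dir",v[0],pr.min(),pr.max())
# crate outer rim corners eyeballed
for uv in((201,138),(268,187),(216,236),(149,178)): print("crateS",onz(S,uv,.07))
for uv in((235,237),(302,208),(363,275),(293,311)): print("crateD",onz(D,uv,.07))
# dial
print("dial",tri(ray(S,(146,112)),ray(D,(362,277))), onz(D,(355,289),.16),onz(S,(146,117),.165))
for uv in((184,205),(234,243)):print("jarlid",onz(S,uv,.17))
for uv in((328,184),(293,166)):print("jarlidD",onz(D,uv,.17))
print("bowl",onz(S,(413,264),.08))
E
python3 - <<'E'
import cv2
for n,(x,y,w,h) in dict(scene=(140,130,140,115),side=(225,200,145,115)).items():
    f=cv2.imread(f"pics/{n}0.png")[y:y+h,x:x+w]; cv2.imwrite(f"pics/c_{n}.png",cv2.resize(f,None,fx=4,fy=4,interpolation=cv2.INTER_CUBIC))
E
```

```text
green S (319.2, 208.8) 25 [0.4959 0.2449 0.129 ]
green S (312.6, 220.1) 66 [0.5398 0.2502 0.129 ]
green S (300.8, 247.0) 49 [0.631  0.2706 0.129 ]
green D (220.0, 178.4) 28 [0.5351 0.2511 0.129 ]
green D (205.3, 203.0) 90 [0.4327 0.1487 0.129 ]
blue S (337.1, 216.8) 19 [0.4868 0.2999 0.129 ]
blue S (331.6, 228.6) 73 [0.5297 0.3074 0.129 ]
blue S (319.8, 256.3) 82 [0.6221 0.3262 0.129 ]
blue D (209.9, 171.8) 29 [0.5237 0.3075 0.129 ]
blue D (196.1, 195.7) 86 [0.4239 0.1997 0.129 ]
yellow S (356.6, 224.2) 80 [0.4733 0.3562 0.129 ]
yellow S (351.5, 236.5) 70 [0.5167 0.3641 0.129 ]
yellow S (338.4, 266.7) 113 [0.6169 0.381  0.129 ]
yellow D (200.7, 165.0) 28 [0.5151 0.3664 0.129 ]
yellow D (217.9, 168.8) 16 [0.5566 0.3109 0.129 ]
yellow D (185.4, 183.0) 25 [0.4227 0.286  0.129 ]
white S (294.4, 211.6) 40 [0.5488 0.1932 0.129 ]
white D (180.9, 161.9) 8 [0.4621 0.4241 0.129 ]
white D (230.8, 184.9) 27 [0.5481 0.1969 0.129 ]
white D (247.4, 188.0) 10 [0.5864 0.1524 0.129 ]
white D (214.9, 204.4) 19 [0.4552 0.1266 0.129 ]
white D (241.5, 207.8) 11 [0.5176 0.0686 0.129 ]
white D (236.0, 213.6) 38 [0.4895 0.052  0.129 ]
pin (array([ 0.3933, -0.3402,  0.0387]), np.float64(0.003446007884121337)) [ 0.3927 -0.3381  0.04  ] [ 0.3941 -0.3419  0.04  ]
pin dir [-0.0529  0.9986] -0.09538208158224903 0.091323884899603
pin dir [ 0.0607 -0.9982] -0.10001558600884995 0.08811631888983618
crateS [ 0.4706 -0.2525  0.07  ]
crateS [0.4925 0.0591 0.07  ]
crateS [0.729  0.0434 0.07  ]
crateS [ 0.705  -0.2672  0.07  ]
crateD [0.4665 0.0201 0.07  ]
crateD [0.7249 0.0326 0.07  ]
crateD [ 0.6893 -0.2921  0.07  ]
crateD [ 0.4596 -0.2924  0.07  ]
dial (array([ 0.5783, -0.3754,  0.2019]), np.float64(0.002652719819778719)) [ 0.5727 -0.3698  0.16  ] [ 0.5725 -0.392   0.165 ]
jarlid [ 0.7453 -0.0511  0.17  ]
jarlid [0.7491 0.1331 0.17  ]
jarlidD [ 0.7852 -0.0115  0.17  ]
jarlidD [0.754  0.1344 0.17  ]
bowl [0.4562 0.5403 0.08  ]
```

View pics/c_scene.png

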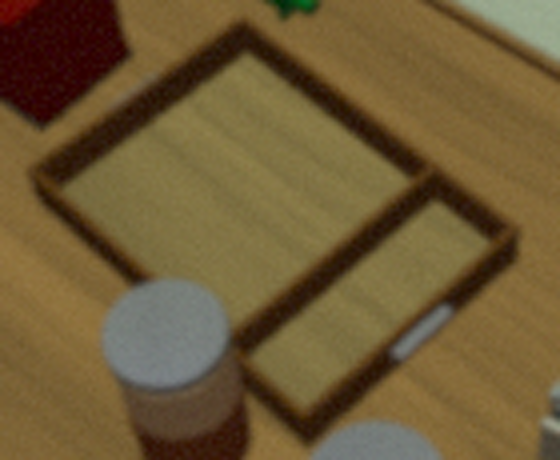

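The crate's narrow bay is on its +y side, next to the track. In this crop the rim corners are at (242,22), (517,235), (308,440) and (36,178). Next I'll work out a move to a viewing pose above the track and crate.

```bash
cat > go.py <<'E'
# go.py x y z yawdeg : shift/turn to a tool-down pose
import sys
from workcell import bot
from h import *
def go(x,y,z,yaw,s=None):
    s=s or bot.observe(); R=Ro.from_euler("xyz",s["tool_rot"]); G=Ro.from_euler("xyz",[np.pi,0,np.radians(yaw)])
    d=R.inv().apply(np.array([x,y,z])-s["position"])*100; w=np.degrees((R.inv()*G).as_rotvec())
    print("to",(x,y,z,yaw),"shift cm",np.round(d,2).tolist(),"turn",np.round(w,1).tolist())
if __name__=="__main__":
    s=bot.observe(); print("pos",s["position"].round(4),"rpy",np.degrees(s["tool_rot"]).round(2),"w",round(s["grip_width"],4),"ff",round(s["finger_force"],1),"t",s["clock"],"q7",s["qpos"][6].round(2))
    a=list(map(float,sys.argv[1:])); 
    for i in range(0,len(a),4): go(*a[i:i+4],s)
E
python3 go.py .54 .1 .36 100.8
```

```text
pos [0.234  0.5793 0.2309] rpy [-179.95    0.    158.01] w 0.0853 ff 0.0 t 0.15 q7 -0.11
to (0.54, 0.1, 0.36, 100.8) shift cm [-46.33, -32.99, -12.88] turn [-0.0, 0.0, 57.2]
```

Emit:
servo_tool(plan=[[8.5,-10,-7,-12.9,0,0,10],[8.5,-46.3,-33,-12.9,0,0,57.2],[8.5,-46.3,-33,-12.9,0,0,57.2],[8.5,-46.3,-33,-12.9,0,0,57.2],[8.5,-46.3,-33,-12.9,0,0,57.2],[8.5,-46.3,-33,-12.9,0,0,57.2],[8.5,-46.3,-33,-12.9,0,0,57.2],[8.5,-46.3,-33,-12.9,0,0,57.2],[8.5,-46.3,-33,-12.9,0,0,57.2],[8.5,-46.3,-33,-12.9,0,0,57.2]])

```text
clock: 1.15
position: [0.4916, 0.1749, 0.345]
tool_rot: [3.141, -0.0, 1.76]
force: [0.7, 1.1, 0.5]
grip_width: 0.0854
finger_force: 0.0
```

```bash
python3 go.py .54 .1 .36 100.8
```

```text
pos [0.4916 0.1749 0.345 ] rpy [ 1.7999e+02 -1.0000e-02  1.0082e+02] w 0.0854 ff 0.0 t 1.15 q7 -0.16
to (0.54, 0.1, 0.36, 100.8) shift cm [-8.27, 3.35, -1.5] turn [0.0, -0.0, 0.0]
```

Emit:
servo_tool(plan=[[8.5,-8,3.4,-1.5,0,0,0],[8.5,-8,3.4,-1.5,0,0,0],[8.5,-8,3.4,-1.5,0,0,0],[8.5,-8,3.4,-1.5,0,0,0],[8.5,-8,3.4,-1.5,0,0,0],[8.5,-8,3.4,-1.5,0,0,0]])

```text
clock: 1.75
position: [0.5389, 0.1057, 0.3594]
tool_rot: [-3.141, -0.0, 1.761]
force: [-0.5, 0.4, 0.1]
grip_width: 0.0851
finger_force: 0.0
```

Run:
```python
from workcell import bot
import cv2,pickle
s=bot.observe(); f=bot.grab_frame("wrist"); pickle.dump((f,s),open("w1.pkl","wb")); cv2.imwrite("pics/w1.png",f["frame"]); print(s["position"],s["qd"].round(3))
```

```text
[0.53887871 0.1057036  0.35937225] [ 0.     0.     0.004 -0.002 -0.    -0.     0.004]
```

View pics/w1.png

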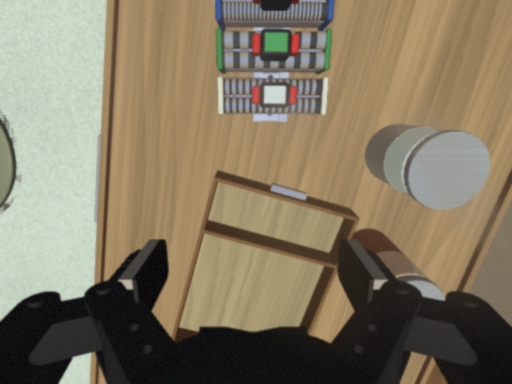

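The wrist view shows the white head's cap at (274,96), the green cap at (277,43), and the crate rim corners at (219,172) and (357,214).

```bash
python3 - <<'E'
import pickle
from h import *
f,s=pickle.load(open("w1.pkl","rb")); im=f["frame"]
np.set_printoptions(precision=4,suppress=True)
b,_=blobs(im[0:120,215:340],(0,150,80),(6,255,255),20)
for c,st in b: print("red",c,st,onz(f,(c[0]+215,c[1]),.116,s))
b,_=blobs(im[20:110,250:310],(0,0,170),(180,60,255),60)
for c,st in b: print("wh",c,st,onz(f,(c[0]+250,c[1]+20),.129,s))
b,_=blobs(im[20:110,250:310],(45,110,50),(75,255,255),60)
for c,st in b: print("gr",c,st,onz(f,(c[0]+250,c[1]+20),.129,s))
for uv in((219,172),(357,214)): print("crate outer top",onz(f,uv,.07,s))
E
python3 go.py .54 .02 .36 100.8  .57 .03 .36 85
```

```text
red [41.2, 42.9] [38, 34, 8, 19, 139] [0.5163 0.248  0.116 ]
red [79.4, 43.6] [76, 34, 8, 21, 152] [0.5616 0.256  0.116 ]
red [40.4, 95.0] [38, 87, 6, 16, 84] [0.5268 0.1894 0.116 ]
red [78.3, 92.8] [75, 87, 7, 15, 68] [0.5731 0.201  0.116 ]
wh [21.3, 54.9] [4, 52, 35, 6, 157] [0.541 0.215 0.129]
wh [24.3, 74.0] [14, 66, 22, 17, 358] [0.5491 0.1945 0.129 ]
gr [25.9, 21.4] [15, 13, 22, 18, 379] [0.5387 0.2515 0.129 ]
crate outer top [0.494  0.0714 0.07  ]
crate outer top [0.7194 0.0457 0.07  ]
pos [0.5389 0.1056 0.3594] rpy [-1.7998e+02 -1.0000e-02  1.0090e+02] w 0.0851 ff 0.0 t 1.8 q7 0.01
to (0.54, 0.02, 0.36, 100.8) shift cm [-8.42, -1.51, -0.06] turn [-0.0, -0.0, 0.1]
to (0.57, 0.03, 0.36, 85.0) shift cm [-8.01, 1.62, -0.06] turn [-0.0, -0.0, 15.9]
```

Emit:
servo_tool(plan=[[8.5,-23.7,0.6,-5,0,0,16],[8.5,-23.7,0.6,-5,0,0,16],[8.5,-23.7,0.6,-5,0,0,16],[8.5,-23.7,0.6,-5,0,0,16],[8.5,-23.7,0.6,-5,0,0,16],[8.5,-23.7,0.6,-5,0,0,16],[8.5,-23.7,0.6,-5,0,0,16],[8.5,-23.7,0.6,-5,0,0,16],[8.5,-23.7,0.6,-5,0,0,16]])

```text
clock: 2.7
position: [0.5897, -0.1255, 0.4094]
tool_rot: [-3.141, -0.001, 1.482]
force: [-0.4, 0.0, 0.4]
grip_width: 0.0854
finger_force: 0.0
```

Run:
```python
from workcell import bot
import cv2,pickle
s=bot.observe(); f=bot.grab_frame("wrist"); pickle.dump((f,s),open("w2.pkl","wb")); cv2.imwrite("pics/w2.png",cv2.resize(f["frame"],(768,576))); print(s["position"],s["qd"].round(3))
```

```text
[ 0.58974743 -0.12554398  0.40940484] [ 0.001 -0.     0.002 -0.002  0.003 -0.001  0.001]
```

View pics/w2.png

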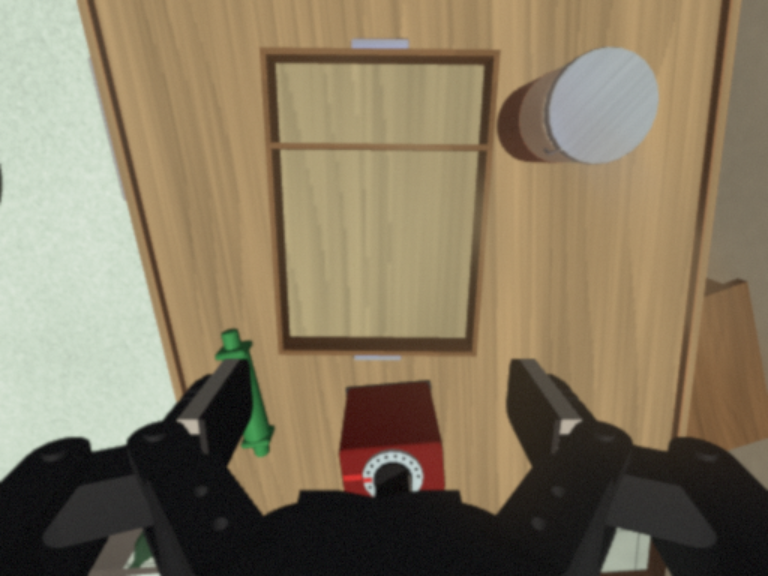

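The crate's outer rim corners are at (262,49), (499,51), (280,352) and (475,354) in this 768-wide view, and the divider's upper edge is around y 143–148. The pin is at about (247,393). The dial is at (392,476), with its red mark on the left.

```bash
python3 - <<'E'
import pickle
from h import *
f,s=pickle.load(open("w2.pkl","rb")); np.set_printoptions(precision=4,suppress=True)
P=np.array([onz(f,np.array(u)/1.5,.07,s)[:2] for u in((262,49),(499,51),(475,354),(280,352))]); print(P)
M=np.array([[-.12,.167],[.12,.167],[.12,-.167],[-.12,-.167]]) # crate x,y
c=P.mean(0); H=M.T@(P-c); a=np.arctan2(H[0,1]-H[1,0],H[0,0]+H[1,1]); 
Rm=np.array([[np.cos(a),-np.sin(a)],[np.sin(a),np.cos(a)]]); print("centre",c,"yaw",np.degrees(a),"res",P-c-M@Rm.T)
print("divider ends", [ (Rm.T@(onz(f,np.array(u)/1.5,.07,s)[:2]-c)) for u in((272,145.5),(488,148))])
for y in(-.133,-.0765,-.02,.0365,.12): print(y,c+Rm@[0,y])
print("dial skirt",onz(f,np.array((392,474))/1.5,.175,s), "redmark",onz(f,np.array((357,477))/1.5,.163,s))
E
python3 go.py .5489 .1947 .20 100.9
```

```text
[[ 0.49    0.06  ]
 [ 0.7244  0.0376]
 [ 0.692  -0.2898]
 [ 0.4581 -0.2665]]
centre [ 0.5911 -0.1147] yaw -5.6024694182629196 res [[ 0.002  -0.0032]
 [-0.0025 -0.0023]
 [-0.0022  0.0028]
 [ 0.0027  0.0027]]
divider ends [array([-0.1132,  0.0728]), array([0.1142, 0.0725])]
-0.133 [ 0.5781 -0.247 ]
-0.0765 [ 0.5836 -0.1908]
-0.02 [ 0.5891 -0.1346]
0.0365 [ 0.5947 -0.0783]
0.12 [0.6028 0.0048]
dial skirt [ 0.5825 -0.366   0.175 ] redmark [ 0.5446 -0.3765  0.163 ]
pos [ 0.5898 -0.1258  0.4095] rpy [-1.7999e+02 -2.0000e-02  8.4920e+01] w 0.085 ff 0.0 t 2.75 q7 0.21
to (0.5489, 0.1947, 0.2, 100.9) shift cm [31.55, -6.91, 20.96] turn [-0.0, -0.0, -16.0]
```

Emit:
servo_tool(plan=[[8.5,31.6,-6.9,20.9,0,0,-16],[8.5,31.6,-6.9,20.9,0,0,-16],[8.5,31.6,-6.9,20.9,0,0,-16],[8.5,31.6,-6.9,20.9,0,0,-16],[8.5,31.6,-6.9,20.9,0,0,-16],[8.5,31.6,-6.9,20.9,0,0,-16],[8.5,31.6,-6.9,20.9,0,0,-16],[8.5,31.6,-6.9,20.9,0,0,-16],[8.5,31.6,-6.9,20.9,0,0,-16],[8.5,31.6,-6.9,20.9,0,0,-16]])

```text
clock: 3.75
position: [0.5491, 0.1946, 0.2003]
tool_rot: [-3.141, 0.0, 1.762]
force: [0.0, -1.3, 0.1]
grip_width: 0.085
finger_force: 0.0
```

Emit:
servo_tool(plan=[[8.5,0,0,0,0,0,0],[8.5,0,0,0,0,0,0],[8.5,0,0,0,0,0,0]])

```text
clock: 4.05
position: [0.5499, 0.1932, 0.2011]
tool_rot: [3.141, -0.0, 1.758]
force: [0.8, 0.8, -0.4]
grip_width: 0.0847
finger_force: 0.0
```

```bash
python3 go.py .5489 .1947 .20 100.9 .5489 .1947 .094 100.9
python3 - <<'E'
import pickle
from h import *
from workcell import bot
s=bot.observe();f=bot.grab_frame("wrist");im=f["frame"];cv2.imwrite("pics/w3.png",im);pickle.dump((f,s),open("w3.pkl","wb"))
for lo,hi in(((0,150,80),(6,255,255)),((0,0,170),(180,60,255))):
    b,_=blobs(im,lo,hi,60)
    for c,st in b: print(c,st,onz(f,c,.129,s).round(4))
E
```

```text
pos [0.5499 0.1932 0.2011] rpy [ 1.7995e+02 -1.0000e-02  1.0075e+02] w 0.0847 ff 0.0 t 4.05 q7 -0.05
to (0.5489, 0.1947, 0.2, 100.9) shift cm [0.17, -0.07, 0.11] turn [0.0, -0.0, -0.2]
to (0.5489, 0.1947, 0.094, 100.9) shift cm [0.17, -0.08, 10.71] turn [0.0, -0.0, -0.2]
[217.6, 36.3] [212, 20, 13, 34, 369] [0.5061 0.3028 0.129 ]
[285.1, 36.9] [279, 20, 13, 35, 402] [0.5502 0.3108 0.129 ]
[220.5, 123.1] [215, 109, 13, 29, 332] [0.5168 0.2476 0.129 ]
[281.4, 128.4] [277, 114, 10, 24, 161] [0.5605 0.2521 0.129 ]
[222.9, 197.3] [217, 185, 12, 26, 275] [0.5273 0.1926 0.129 ]
[280.0, 197.7] [275, 185, 12, 26, 267] [0.5707 0.2006 0.129 ]
[7.9, 174.4] [0, 0, 22, 320, 5081] [0.3651 0.1803 0.129 ]
[251.5, 87.5] [225, 83, 55, 10, 466] [0.5341 0.2754 0.129 ]
[182.4, 107.1] [176, 101, 13, 14, 151] [0.4886 0.2534 0.129 ]
[206.0, 107.2] [200, 101, 13, 14, 154] [0.505  0.2565 0.129 ]
[324.4, 107.1] [319, 101, 12, 14, 141] [0.5873 0.2722 0.129 ]
[300.9, 106.7] [295, 102, 12, 10, 89] [0.5709 0.2694 0.129 ]
[184.2, 135.9] [178, 129, 13, 14, 137] [0.4923 0.2337 0.129 ]
[207.2, 135.8] [201, 130, 13, 13, 137] [0.5087 0.2369 0.129 ]
[299.1, 135.4] [294, 132, 12, 8, 68] [0.5742 0.2496 0.129 ]
[322.8, 135.0] [318, 132, 11, 7, 60] [0.5911 0.2531 0.129 ]
[251.8, 149.7] [226, 147, 52, 7, 295] [0.5424 0.233  0.129 ]
[174.1, 184.8] [169, 160, 11, 51, 385] [0.4892 0.1956 0.129 ]
[328.9, 185.3] [323, 160, 12, 52, 401] [0.6053 0.2172 0.129 ]
[251.4, 200.4] [235, 189, 34, 24, 809] [0.5494 0.1943 0.129 ]
[483.6, 274.5] [461, 262, 51, 30, 257] [0.753  0.1663 0.129 ]
[127.3, 283.4] [121, 280, 11, 9, 70] [0.46   0.1021 0.129 ]
[378.0, 283.4] [374, 280, 11, 9, 66] [0.6685 0.1416 0.129 ]
[502.1, 300.9] [485, 283, 27, 41, 572] [0.7793 0.1448 0.129 ]
[278.1, 301.1] [256, 294, 46, 16, 246] [0.5891 0.1086 0.129 ]
```

Emit:
servo_tool(plan=[[8.5,0.1,0,4,0,0,0],[8.5,0.1,0,7,0,0,0],[8.5,0.1,0,9,0,0,0],[8.5,0.1,0,10.2,0,0,0],[8.5,0.1,0,10.7,0,0,0],[8.5,0.1,0,10.7,0,0,0],[3,0.1,0,10.7,0,0,0],[3,0.1,0,10.7,0,0,0],[3,0.1,0,10.7,0,0,0],[3,0.1,0,10.7,0,0,0]], force=50)

```text
clock: 5.1
position: [0.5505, 0.1952, 0.0953]
tool_rot: [3.139, -0.001, 1.759]
force: [-2.1, -1.2, 14.4]
grip_width: 0.0357
finger_force: 48.8
```

Emit:
servo_tool(plan=[[3,0,0,0,0,0,0],[3,0,0,0,0,0,0],[3,0,0,0,0,0,0]])

```text
clock: 5.4
position: [0.5505, 0.1952, 0.0953]
tool_rot: [3.139, -0.001, 1.759]
force: [-3.1, -0.2, 19.8]
grip_width: 0.0357
finger_force: 49.6
```

Run:
```python
from workcell import bot
import cv2,numpy as np
f=bot.grab_frame("wrist")["frame"][130:330,130:380]; g=bot.grab_frame("side")["frame"][120:230,170:300]
cv2.imwrite("pics/g1.png",np.hstack([cv2.resize(f,(400,320)),cv2.resize(g,(378,320),interpolation=cv2.INTER_CUBIC)]))
```

```text
(no output)
```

View pics/g1.png

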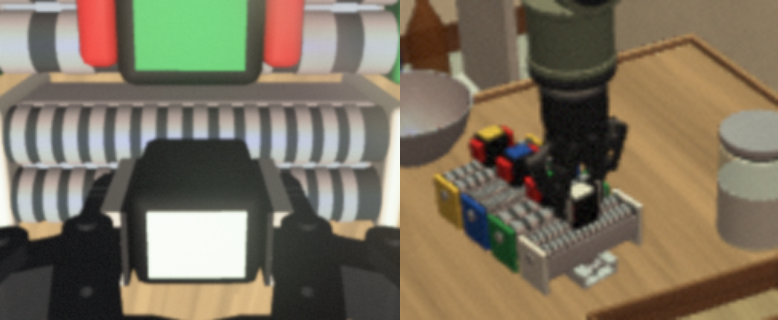

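The pads have the white head's grip block with both buttons pressed in, so I'll slide it out.

Emit:
servo_tool(plan=[[3,0,0,-0.1,0,0,0],[3,-0.7,0,-0.1,0,0,0],[3,-1.5,0,-0.1,0,0,0],[3,-2.5,0,-0.1,0,0,0],[3,-3.5,0,-0.1,0,0,0],[3,-4.5,0,-0.1,0,0,0],[3,-5.5,0,-0.1,0,0,0],[3,-6.5,0,-0.1,0,0,0],[3,-7.2,0,-0.1,0,0,0],[3,-7.2,0,-0.1,0,0,0]])

```text
clock: 6.5
position: [0.5628, 0.1227, 0.0943]
tool_rot: [-3.141, 0.001, 1.758]
force: [0.3, -0.4, -5.0]
grip_width: 0.0358
finger_force: 50.8
```

```bash
python3 go.py .5619 .1284 .1 100.9
python3 - <<'E'
from h import *
from workcell import bot
f=bot.grab_frame("side");cv2.imwrite("pics/s2.png",cv2.resize(f["frame"][120:260,170:350],None,fx=3,fy=3))
E
```

```text
pos [0.5628 0.1227 0.0943] rpy [-1.7996e+02  3.0000e-02  1.0072e+02] w 0.0358 ff 50.8 t 6.5 q7 0.11
to (0.5619, 0.1284, 0.1, 100.9) shift cm [0.57, 0.02, -0.57] turn [-0.0, 0.0, -0.2]
```

View pics/s2.png

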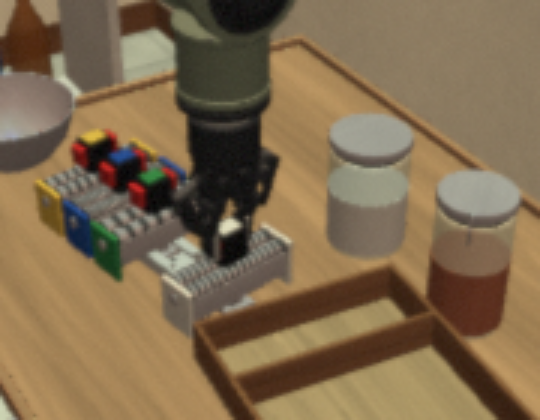

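Emit:
servo_tool(plan=[[3,0,0,-2,0,0,0],[3,0,0,-4.5,0,0,0],[3,0,0,-7,0,0,0],[3,0,0,-7.5,0,0,0],[3,0,0,-7.5,0,0,0]], force=60)

```text
clock: 7.05
position: [0.5629, 0.1247, 0.1696]
tool_rot: [3.141, -0.0, 1.76]
force: [0.5, -0.7, -7.1]
grip_width: 0.0355
finger_force: 64.1
```

```bash
python3 go.py .578 -.247 .168 84.4
```

```text
pos [0.5629 0.1247 0.1696] rpy [ 1.7995e+02 -2.0000e-02  1.0085e+02] w 0.0355 ff 64.1 t 7.05 q7 0.08
to (0.578, -0.247, 0.168, 84.4) shift cm [-36.79, -5.51, 0.14] turn [0.0, -0.0, 16.4]
```

Emit:
servo_tool(plan=[[3,-4,-0.6,0,0,0,1.6],[3,-8,-1.2,0,0,0,3.5],[3,-12,-1.8,0,0,0,5.5],[3,-16,-2.4,0,0,0,7],[3,-20,-3,0,0,0,9],[3,-24,-3.6,0,0,0,11],[3,-28,-4.2,0,0,0,12.6],[3,-32,-4.8,0,0,0,14.5],[3,-35,-5.2,0,0,0,15.6],[3,-36.8,-5.5,0,0,0,16.4]])

```text
clock: 8.05
position: [0.5769, -0.2501, 0.1677]
tool_rot: [-3.139, 0.001, 1.47]
force: [-0.0, 0.4, -5.4]
grip_width: 0.0355
finger_force: 64.1
```

Emit:
servo_tool(plan=[[3,0,0,0,0,0,0],[3,0,0,0,0,0,0],[3,0,0,0,0,0,0]])

```text
clock: 8.35
position: [0.578, -0.2461, 0.1689]
tool_rot: [-3.141, -0.001, 1.475]
force: [-0.1, -0.8, -5.6]
grip_width: 0.0351
finger_force: 64.1
```

```bash
python3 go.py .578 -.247 .168 84.4 .578 -.247 .098 84.4
python3 - <<'E'
from workcell import bot
import cv2,numpy as np
f=bot.grab_frame("wrist")["frame"]; g=bot.grab_frame("scene")["frame"][80:230,100:260]
cv2.imwrite("pics/g2.png",np.hstack([cv2.resize(f,(427,320)),cv2.resize(g,(341,320),interpolation=cv2.INTER_CUBIC)]))
E
```

```text
pos [ 0.578  -0.2461  0.1689] rpy [-1.7995e+02 -6.0000e-02  8.4510e+01] w 0.0351 ff 64.1 t 8.35 q7 0.47
to (0.578, -0.247, 0.168, 84.4) shift cm [-0.09, 0.01, 0.09] turn [-0.1, -0.1, 0.1]
to (0.578, -0.247, 0.098, 84.4) shift cm [-0.1, 0.01, 7.09] turn [-0.1, -0.1, 0.1]
```

View pics/g2.png

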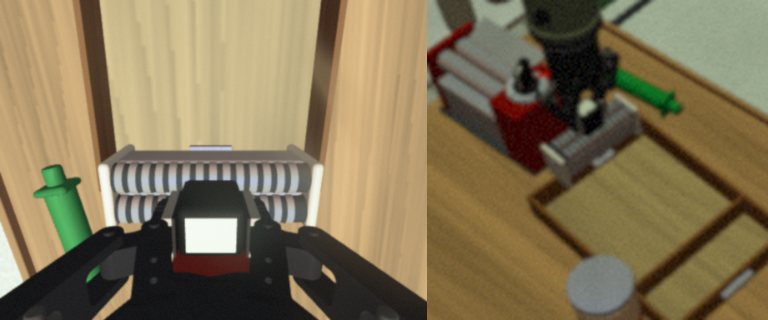

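The white head hangs level over the crate's far end and is square to the walls, so I'll lower it.

Emit:
servo_tool(plan=[[3,0,0,2,0,0,0],[3,0,0,4,0,0,0],[3,0,0,5.5,0,0,0],[3,0,0,6.3,0,0,0],[3,0,0,6.7,0,0,0],[3,0,0,7,0,0,0],[3,0,0,7,0,0,0],[3,0,0,7,0,0,0]])

```text
clock: 9.25
position: [0.5782, -0.2478, 0.1001]
tool_rot: [3.141, 0.0, 1.473]
force: [0.2, -0.7, -5.1]
grip_width: 0.0354
finger_force: 64.0
```

Emit:
servo_tool(plan=[[3,0.1,0,0.2,0,0,0],[3,0.1,0,0.4,0,0,0],[3,0.1,0,0.4,0,0,0]])

```text
clock: 9.55
position: [0.5787, -0.2468, 0.0975]
tool_rot: [3.14, -0.0, 1.473]
force: [-6.3, 6.0, 23.4]
grip_width: 0.0354
finger_force: 68.5
```

Emit:
servo_tool(plan=[[8.5,0,0,-0.1,0,0,0],[8.5,0,0,-0.1,0,0,0],[8.5,0,0,-0.1,0,0,0],[8.5,0,0,-0.1,0,0,0],[8.5,0,0,-3,0,0,0],[8.5,0,0,-7,0,0,0],[8.5,0,0,-10,0,0,0],[8.5,0,0,-12,0,0,0],[8.5,0,0,-12,0,0,0],[8.5,0,0,-12,0,0,0]])

```text
clock: 10.55
position: [0.578, -0.2466, 0.2155]
tool_rot: [3.141, -0.0, 1.473]
force: [-0.1, 0.5, -0.6]
grip_width: 0.0853
finger_force: 0.0
```

```bash
python3 go.py .5385 .2513 .2 100.9
python3 - <<'E'
from workcell import bot
from h import *
s=bot.observe();f=bot.grab_frame("wrist"); im=f["frame"];cv2.imwrite("pics/g3.png",im)
c=np.array([.5911,-.1147]);a=np.radians(-5.6);R=np.array([[np.cos(a),-np.sin(a)],[np.sin(a),np.cos(a)]])
for lo,hi,z in(((0,150,80),(6,255,255),.120),((0,0,170),(180,60,255),.131)):
    for q,st in blobs(im[:,150:350],lo,hi,120)[0]: p=onz(f,(q[0]+150,q[1]),z,s); print(q,st,p.round(4),"crate",(R.T@(p[:2]-c)).round(4))
E
```

```text
pos [ 0.578  -0.2466  0.2155] rpy [179.98  -0.    84.41] w 0.0853 ff 0.0 t 10.55 q7 0.45
to (0.5385, 0.2513, 0.2, 100.9) shift cm [49.17, -8.78, 1.55] turn [0.0, 0.0, -16.5]
[75.4, 194.1] [70, 182, 11, 25, 245] [ 0.5553 -0.2451  0.12  ] crate [-0.0229 -0.1333]
[129.8, 194.3] [125, 182, 11, 25, 252] [ 0.6016 -0.2498  0.12  ] crate [ 0.0236 -0.1335]
[139.4, 260.0] [94, 245, 75, 36, 669] [ 0.6059 -0.3135  0.12  ] crate [ 0.0341 -0.1964]
[140.3, 323.6] [55, 311, 131, 32, 1553] [ 0.6024 -0.3836  0.12  ] crate [ 0.0375 -0.2665]
[28.5, 182.2] [23, 158, 12, 50, 376] [ 0.5204 -0.2283  0.131 ] crate [-0.0593 -0.1199]
[176.6, 181.9] [171, 158, 12, 50, 381] [ 0.639  -0.2396  0.131 ] crate [ 0.0599 -0.1196]
[51.9, 172.9] [35, 163, 35, 20, 325] [ 0.5403 -0.2225  0.131 ] crate [-0.0401 -0.1123]
[151.5, 173.6] [135, 163, 33, 20, 254] [ 0.6193 -0.2308  0.131 ] crate [ 0.0394 -0.1128]
[102.5, 197.0] [87, 186, 32, 23, 736] [ 0.5785 -0.2465  0.131 ] crate [ 0.0003 -0.1324]
[101.3, 214.8] [75, 212, 54, 6, 283] [ 0.576  -0.2619  0.131 ] crate [-0.0007 -0.1479]
```

View pics/g3.png

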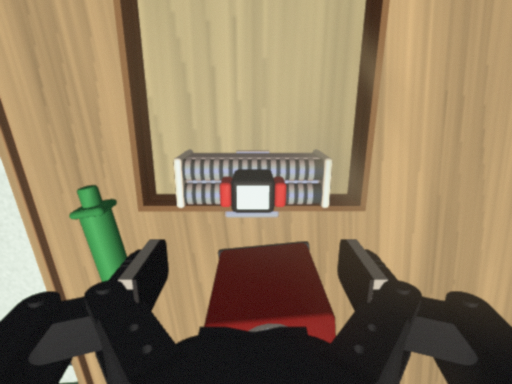

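The white head stands flat at crate (0,-0.133) as planned. Next is the green head.

Emit:
servo_tool(plan=[[8.5,49.2,-8.8,1.5,0,0,-16.5],[8.5,49.2,-8.8,1.5,0,0,-16.5],[8.5,49.2,-8.8,1.5,0,0,-16.5],[8.5,49.2,-8.8,1.5,0,0,-16.5],[8.5,49.2,-8.8,1.5,0,0,-16.5],[8.5,49.2,-8.8,1.5,0,0,-16.5],[8.5,49.2,-8.8,1.5,0,0,-16.5],[8.5,49.2,-8.8,1.5,0,0,-16.5],[8.5,49.2,-8.8,1.5,0,0,-16.5],[8.5,49.2,-8.8,1.5,0,0,-16.5]])

```text
clock: 11.6
position: [0.5374, 0.2534, 0.1994]
tool_rot: [-3.14, 0.001, 1.761]
force: [0.8, -0.2, 1.0]
grip_width: 0.0851
finger_force: 0.0
```

Emit:
servo_tool(plan=[[8.5,0,0,0,0,0,0],[8.5,0,0,0,0,0,0],[8.5,0,0,0,0,0,0],[8.5,0,0,0,0,0,0]])

```text
clock: 12.0
position: [0.5386, 0.25, 0.2003]
tool_rot: [-3.141, 0.001, 1.759]
force: [-0.0, -0.4, 0.3]
grip_width: 0.0852
finger_force: 0.0
```

```bash
python3 go.py .5385 .2513 .095 100.9
python3 - <<'E'
from workcell import bot
from h import *
s=bot.observe();f=bot.grab_frame("wrist"); im=f["frame"]
for q,st in blobs(im[120:300,180:330],(0,150,80),(6,255,255),100)[0]+blobs(im[120:300,180:330],(45,110,50),(75,255,255),100)[0]: print(q,st,onz(f,(q[0]+180,q[1]+120),.129,s).round(4))
E
```

```text
pos [0.5386 0.25   0.2003] rpy [-1.7998e+02  3.0000e-02  1.0080e+02] w 0.0852 ff 0.0 t 12.0 q7 -0.17
to (0.5385, 0.2513, 0.095, 100.9) shift cm [0.13, 0.01, 10.53] turn [-0.0, 0.0, -0.1]
[41.3, 8.2] [36, 0, 12, 18, 188] [0.5065 0.301  0.129 ]
[43.5, 77.5] [38, 65, 12, 26, 287] [0.5164 0.2496 0.129 ]
[101.1, 77.6] [96, 65, 12, 26, 273] [0.56   0.2578 0.129 ]
[72.1, 80.7] [57, 69, 32, 24, 709] [0.5386 0.2512 0.129 ]
```

Emit:
servo_tool(plan=[[8.5,0.1,0,4,0,0,0],[8.5,0.1,0,7,0,0,0],[8.5,0.1,0,9,0,0,0],[8.5,0.1,0,10.1,0,0,0],[8.5,0.1,0,10.5,0,0,0],[8.5,0.1,0,10.5,0,0,0],[3,0.1,0,10.5,0,0,0],[3,0.1,0,10.5,0,0,0],[3,0.1,0,10.5,0,0,0],[3,0.1,0,10.5,0,0,0]], force=55)

```text
clock: 13.05
position: [0.5392, 0.253, 0.0974]
tool_rot: [3.139, -0.001, 1.761]
force: [-1.5, 0.4, 13.0]
grip_width: 0.0356
finger_force: 55.1
```

Emit:
servo_tool(plan=[[3,0,0,-0.1,0,0,0],[3,0,0,-0.1,0,0,0],[3,-0.7,0,-0.1,0,0,0],[3,-1.6,0,-0.1,0,0,0],[3,-2.8,0,-0.1,0,0,0],[3,-4,0,-0.1,0,0,0],[3,-5,0,-0.1,0,0,0]])

```text
clock: 13.75
position: [0.5483, 0.2032, 0.0974]
tool_rot: [3.14, -0.001, 1.761]
force: [-0.6, 1.9, 10.0]
grip_width: 0.0356
finger_force: 55.0
```

Emit:
servo_tool(plan=[[3,-1.2,0,0,0,0,0],[3,-2.4,0,0,0,0,0],[3,-3.6,0,0,0,0,0],[3,-4.8,0,0,0,0,0],[3,-6,0,0,0,0,0],[3,-7.2,0,0,0,0,0],[3,-8.2,0,0,0,0,0],[3,-8.2,0,0,0,0,0],[3,-8.2,0,0,0,0,0]])

```text
clock: 14.65
position: [0.5629, 0.123, 0.0963]
tool_rot: [-3.141, -0.0, 1.761]
force: [-0.2, 0.3, -4.9]
grip_width: 0.0356
finger_force: 56.0
```

Emit:
servo_tool(plan=[[3,0,0,-1,0,0,0],[3,0,0,-3,0,0,0],[3,0,0,-5,0,0,0],[3,0,0,-7,0,0,0],[3,0,0,-7.2,0,0,0],[3,0,0,-7.2,0,0,0]], force=60)

```text
clock: 15.25
position: [0.5631, 0.1234, 0.1688]
tool_rot: [3.141, -0.0, 1.762]
force: [0.3, -0.1, -3.7]
grip_width: 0.0351
finger_force: 61.7
```

```bash
python3 go.py .5836 -.1908 .17 84.4
python3 - <<'E'
from workcell import bot
from h import *
s=bot.observe();f=bot.grab_frame("wrist"); im=f["frame"]; cv2.imwrite("pics/g4.png",im)
for q,st in blobs(im[120:300,180:330],(45,110,50),(75,255,255),100)[0]: print(q,st,onz(f,(q[0]+180,q[1]+120),s["position"][2]+.035,s).round(4))
E
```

```text
pos [0.5631 0.1234 0.1688] rpy [ 1.7995e+02 -2.0000e-02  1.0095e+02] w 0.0351 ff 61.7 t 15.25 q7 0.05
to (0.5836, -0.1908, 0.17, 84.4) shift cm [-31.24, -3.96, -0.13] turn [0.0, -0.0, 16.6]
[72.4, 160.0] [42, 141, 62, 39, 2347] [0.5633 0.1248 0.2038]
```

Emit:
servo_tool(plan=[[3,-4,-0.5,0,0,0,2],[3,-8,-1,0,0,0,4],[3,-12,-1.5,0,0,0,6],[3,-16,-2,0,0,0,8],[3,-20,-2.5,0,0,0,10],[3,-24,-3,0,0,0,12],[3,-27.5,-3.5,0,0,0,14.5],[3,-30,-3.8,0,0,0,16],[3,-31.2,-4,0,0,0,16.6],[3,-31.2,-4,0,0,0,16.6]])

```text
clock: 16.3
position: [0.5822, -0.1925, 0.1675]
tool_rot: [-3.14, 0.001, 1.469]
force: [0.2, -0.7, -4.6]
grip_width: 0.0353
finger_force: 61.7
```

Emit:
servo_tool(plan=[[3,0,0,0,0,0,0],[3,0,0,0,0,0,0],[3,0,0,0,0,0,0]])

```text
clock: 16.6
position: [0.5831, -0.1898, 0.1684]
tool_rot: [-3.141, -0.0, 1.473]
force: [0.2, -0.1, -4.3]
grip_width: 0.0353
finger_force: 61.7
```

```bash
python3 go.py .5836 -.1908 .101 84.4
```

```text
pos [ 0.5831 -0.1898  0.1684] rpy [-1.7999e+02 -3.0000e-02  8.4410e+01] w 0.0353 ff 61.7 t 16.6 q7 0.35
to (0.5836, -0.1908, 0.101, 84.4) shift cm [-0.1, 0.06, 6.74] turn [-0.0, -0.0, 0.0]
```

Emit:
servo_tool(plan=[[3,0,0,2,0,0,0],[3,0,0,4,0,0,0],[3,0,0,5.5,0,0,0],[3,0,0,6.2,0,0,0],[3,0,0,6.5,0,0,0],[3,0,0,6.7,0,0,0],[3,0,0,6.7,0,0,0],[3,0,0,6.7,0,0,0]])

```text
clock: 17.4
position: [0.5832, -0.1911, 0.1021]
tool_rot: [3.141, 0.0, 1.471]
force: [-0.6, 0.1, -4.5]
grip_width: 0.0354
finger_force: 61.7
```

Emit:
servo_tool(plan=[[3,0,0,0.1,0,0,0],[3,0,0,0.2,0,0,0],[3,0,0,0.2,0,0,0]])

```text
clock: 17.7
position: [0.5829, -0.1911, 0.0995]
tool_rot: [3.142, -0.0, 1.471]
force: [0.3, 0.2, -4.3]
grip_width: 0.0355
finger_force: 61.7
```

Weight is still on the gripper, so I'll go a bit lower, release, and retreat to above the blue head.

Emit:
servo_tool(plan=[[3,0,0,0.15,0,0,0],[3,0,0,0.15,0,0,0],[8.5,0,0,0.15,0,0,0],[8.5,0,0,0.15,0,0,0],[8.5,0,0,0.15,0,0,0],[8.5,0,0,0,0,0,0],[8.5,0,0,-3,0,0,0],[8.5,0,0,-7,0,0,0],[8.5,0,0,-11,0,0,0],[8.5,0,0,-11,0,0,0]])

```text
clock: 18.7
position: [0.5849, -0.1921, 0.2148]
tool_rot: [3.134, 0.001, 1.471]
force: [0.3, -0.4, -0.9]
grip_width: 0.0851
finger_force: 0.0
```

Emit:
servo_tool(plan=[[8.5,0,0,0,0,0,0],[8.5,0,0,0,0,0,0]])

```text
clock: 18.9
position: [0.5825, -0.1908, 0.2088]
tool_rot: [-3.141, -0.0, 1.472]
force: [0.7, 0.2, 1.0]
grip_width: 0.0852
finger_force: 0.0
```

```bash
python3 go.py .5276 .3076 .2 100.9
cat > look.py <<'E'
from workcell import bot
from h import *
import sys
C={"green":((45,110,50),(75,255,255)),"blue":((100,120,50),(125,255,255)),"yellow":((20,150,100),(32,255,255)),"white":((0,0,170),(180,60,255)),"red":((0,150,80),(6,255,255))}
def crate(p):
    a=np.radians(-5.6);R=np.array([[np.cos(a),-np.sin(a)],[np.sin(a),np.cos(a)]]); return (R.T@(p[:2]-[.5911,-.1147])).round(4)
z=float(sys.argv[1]); s=bot.observe(); f=bot.grab_frame("wrist"); im=f["frame"]; cv2.imwrite("pics/"+sys.argv[2],im)
for n in sys.argv[3:]:
    for q,st in blobs(im[:300,180:330],*C[n],250)[0]:
        p=onz(f,(q[0]+180,q[1]),z,s); print(n,q,st[2:],p.round(4),"crate",crate(p))
E
python3 look.py .131 g5.png green white
```

```text
pos [ 0.5825 -0.1908  0.2088] rpy [-1.7994e+02 -1.0000e-02  8.4320e+01] w 0.0852 ff 0.0 t 18.9 q7 0.34
to (0.5276, 0.3076, 0.2, 100.9) shift cm [49.05, -10.4, 0.9] turn [-0.1, -0.0, -16.6]
green [73.1, 202.0] [32, 23, 717] [ 0.5831 -0.1928  0.131 ] crate [-0.0003 -0.0785]
white [2.8, 240.6] [8, 45, 277] [ 0.5218 -0.2207  0.131 ] crate [-0.0587 -0.1122]
white [145.2, 238.9] [10, 45, 309] [ 0.6394 -0.2307  0.131 ] crate [ 0.0594 -0.1108]
white [74.0, 262.0] [31, 21, 649] [ 0.5786 -0.2463  0.131 ] crate [ 0.0004 -0.1322]
```

Emit:
servo_tool(plan=[[8.5,49,-10.4,0.9,0,0,-16.6],[8.5,49,-10.4,0.9,0,0,-16.6],[8.5,49,-10.4,0.9,0,0,-16.6],[8.5,49,-10.4,0.9,0,0,-16.6],[8.5,49,-10.4,0.9,0,0,-16.6],[8.5,49,-10.4,0.9,0,0,-16.6],[8.5,49,-10.4,0.9,0,0,-16.6],[8.5,49,-10.4,0.9,0,0,-16.6],[8.5,49,-10.4,0.9,0,0,-16.6],[8.5,49,-10.4,0.9,0,0,-16.6]])

```text
clock: 19.95
position: [0.5272, 0.3076, 0.1996]
tool_rot: [-3.14, 0.001, 1.761]
force: [1.5, 0.0, -0.1]
grip_width: 0.0851
finger_force: 0.0
```

Emit:
servo_tool(plan=[[8.5,0,0,0,0,0,0],[8.5,0,0,0,0,0,0],[8.5,0,0,0,0,0,0],[8.5,0,0,0,0,0,0],[8.5,0,0,0,0,0,0]])

```text
clock: 20.45
position: [0.5285, 0.3048, 0.2006]
tool_rot: [3.142, 0.0, 1.76]
force: [-0.8, -0.3, -0.1]
grip_width: 0.0851
finger_force: 0.0
```

```bash
python3 go.py .5276 .3076 .095 100.9; python3 look.py .129 g6.png blue red
```

```text
pos [0.5285 0.3048 0.2006] rpy [1.8000e+02 1.0000e-02 1.0082e+02] w 0.0851 ff 0.0 t 20.45 q7 -0.28
to (0.5276, 0.3076, 0.095, 100.9) shift cm [0.29, -0.04, 10.56] turn [0.0, 0.0, -0.1]
blue [72.0, 198.0] [33, 25, 823] [0.528 0.308 0.129] crate [-0.1041  0.4146]
red [41.5, 119.9] [14, 29, 344] [0.4956 0.3615 0.129 ] crate [-0.1415  0.4646]
red [103.1, 121.0] [12, 28, 290] [0.539 0.369 0.129] crate [-0.0991  0.4763]
red [43.3, 194.4] [12, 27, 269] [0.5058 0.3067 0.129 ] crate [-0.126   0.4111]
red [100.8, 194.6] [11, 26, 255] [0.5492 0.3149 0.129 ] crate [-0.0836  0.4235]
```

Emit:
servo_tool(plan=[[8.5,0.3,0,4,0,0,0],[8.5,0.3,0,7,0,0,0],[8.5,0.3,0,9,0,0,0],[8.5,0.3,0,10.1,0,0,0],[8.5,0.3,0,10.5,0,0,0],[8.5,0.3,0,10.5,0,0,0],[3,0.3,0,10.5,0,0,0],[3,0.3,0,10.5,0,0,0],[3,0.3,0,10.5,0,0,0],[3,0.3,0,10.5,0,0,0]], force=55)

```text
clock: 21.5
position: [0.5286, 0.3094, 0.0974]
tool_rot: [3.139, -0.001, 1.761]
force: [-0.7, 0.7, 13.3]
grip_width: 0.0355
finger_force: 55.5
```

Emit:
servo_tool(plan=[[3,0,0,-0.1,0,0,0],[3,0,0,-0.1,0,0,0],[3,-0.7,0,-0.1,0,0,0],[3,-1.6,0,-0.1,0,0,0],[3,-2.8,0,-0.1,0,0,0],[3,-4,0,-0.1,0,0,0],[3,-5.2,0,-0.1,0,0,0],[3,-6.4,0,-0.1,0,0,0],[3,-7.6,0,-0.1,0,0,0],[3,-8.8,0,-0.1,0,0,0]])

```text
clock: 22.5
position: [0.5449, 0.2226, 0.0974]
tool_rot: [3.14, -0.001, 1.761]
force: [-0.6, 2.6, 8.7]
grip_width: 0.0355
finger_force: 56.5
```

Emit:
servo_tool(plan=[[3,-1.2,0,0,0,0,0],[3,-2.4,0,0,0,0,0],[3,-3.6,0,0,0,0,0],[3,-4.8,0,0,0,0,0],[3,-6,0,0,0,0,0],[3,-7.2,0,0,0,0,0],[3,-8.4,0,0,0,0,0],[3,-9.6,0,0,0,0,0],[3,-10.2,0,0,0,0,0],[3,-10.2,0,0,0,0,0]])

```text
clock: 23.5
position: [0.5634, 0.1212, 0.0963]
tool_rot: [-3.141, 0.0, 1.76]
force: [0.4, -0.6, -3.5]
grip_width: 0.0355
finger_force: 55.2
```

Emit:
servo_tool(plan=[[3,0,0,-1,0,0,0],[3,0,0,-3,0,0,0],[3,0,0,-5,0,0,0],[3,0,0,-7,0,0,0],[3,0,0,-7.2,0,0,0],[3,0,0,-7.2,0,0,0]], force=60)

```text
clock: 24.1
position: [0.5634, 0.1228, 0.1688]
tool_rot: [3.141, -0.0, 1.762]
force: [0.0, -0.8, -4.8]
grip_width: 0.0352
finger_force: 62.1
```

```bash
python3 go.py .589 -.135 .17 84.4;python3 look.py .204 g7.png blue
```

```text
pos [0.5634 0.1228 0.1688] rpy [ 1.7996e+02 -2.0000e-02  1.0095e+02] w 0.0352 ff 62.1 t 24.1 q7 0.02
to (0.589, -0.135, 0.17, 84.4) shift cm [-25.8, -2.39, -0.13] turn [0.0, -0.0, 16.6]
blue [72.5, 278.9] [62, 41, 2510] [0.5635 0.1249 0.204 ] crate [-0.0508  0.2357]
```

Emit:
servo_tool(plan=[[3,-4,-0.4,0,0,0,2.5],[3,-8,-0.8,0,0,0,5],[3,-12,-1.2,0,0,0,8],[3,-16,-1.6,0,0,0,11],[3,-20,-2,0,0,0,13.5],[3,-23.5,-2.2,0,0,0,15.5],[3,-25.8,-2.4,0,0,0,16.6],[3,-25.8,-2.4,0,0,0,16.6],[3,-25.8,-2.4,0,0,0,16.6],[3,-25.8,-2.4,0,0,0,16.6]])

```text
clock: 25.15
position: [0.5885, -0.1344, 0.1678]
tool_rot: [-3.14, -0.001, 1.473]
force: [0.3, -0.1, -4.0]
grip_width: 0.0355
finger_force: 62.0
```

Emit:
servo_tool(plan=[[3,0,0,0,0,0,0],[3,0,0,0,0,0,0]])

```text
clock: 25.35
position: [0.5888, -0.1348, 0.1685]
tool_rot: [-3.141, -0.0, 1.473]
force: [-0.3, -0.4, -4.8]
grip_width: 0.0354
finger_force: 62.0
```

```bash
python3 go.py .589 -.135 .101 84.4
```

```text
pos [ 0.5888 -0.1348  0.1685] rpy [-1.7999e+02 -1.0000e-02  8.4380e+01] w 0.0354 ff 62.0 t 25.35 q7 0.23
to (0.589, -0.135, 0.101, 84.4) shift cm [-0.02, 0.02, 6.75] turn [-0.0, -0.0, -0.0]
```

Emit:
servo_tool(plan=[[3,0.1,0,2,0,0,0],[3,0.1,0,4,0,0,0],[3,0.1,0,5.5,0,0,0],[3,0.1,0,6.2,0,0,0],[3,0.1,0,6.6,0,0,0],[3,0.1,0,6.9,0,0,0],[3,0.1,0,6.9,0,0,0],[3,0.1,0,6.9,0,0,0]])

```text
clock: 26.15
position: [0.5891, -0.1348, 0.1001]
tool_rot: [3.141, 0.0, 1.471]
force: [-0.5, -0.1, -4.0]
grip_width: 0.0356
finger_force: 62.0
```

Emit:
servo_tool(plan=[[3,0,0,0.15,0,0,0],[3,0,0,0.15,0,0,0],[8.5,0,0,0.15,0,0,0],[8.5,0,0,0.15,0,0,0],[8.5,0,0,0.15,0,0,0],[8.5,0,0,0,0,0,0],[8.5,0,0,-3,0,0,0],[8.5,0,0,-7,0,0,0],[8.5,0,0,-11,0,0,0],[8.5,0,0,-11,0,0,0]])

```text
clock: 27.15
position: [0.591, -0.1355, 0.2148]
tool_rot: [3.134, 0.0, 1.471]
force: [-0.0, 0.2, -0.3]
grip_width: 0.0848
finger_force: 0.0
```

Emit:
servo_tool(plan=[[8.5,0,0,0,0,0,0],[8.5,0,0,0,0,0,0]])

```text
clock: 27.35
position: [0.5885, -0.1345, 0.2089]
tool_rot: [-3.141, -0.0, 1.472]
force: [0.4, 0.4, 0.5]
grip_width: 0.0852
finger_force: 0.0
```

```bash
python3 go.py .5168 .3645 .2 100.9; python3 look.py .131 g8.png green blue
```

```text
pos [ 0.5885 -0.1345  0.2089] rpy [-179.94   -0.     84.32] w 0.0852 ff 0.0 t 27.35 q7 0.22
to (0.5168, 0.3645, 0.2, 100.9) shift cm [48.94, -12.07, 0.9] turn [-0.1, -0.0, -16.6]
green [2.6, 239.9] [7, 51, 261] [ 0.5276 -0.1637  0.131 ] crate [-0.0584 -0.055 ]
green [72.5, 265.0] [30, 21, 630] [ 0.583  -0.1927  0.131 ] crate [-0.0004 -0.0784]
blue [73.3, 200.7] [33, 24, 760] [ 0.5893 -0.1354  0.131 ] crate [ 0.0003 -0.0208]
```

Emit:
servo_tool(plan=[[8.5,48.9,-12,0.9,0,0,-16.6],[8.5,48.9,-12,0.9,0,0,-16.6],[8.5,48.9,-12,0.9,0,0,-16.6],[8.5,48.9,-12,0.9,0,0,-16.6],[8.5,48.9,-12,0.9,0,0,-16.6],[8.5,48.9,-12,0.9,0,0,-16.6],[8.5,48.9,-12,0.9,0,0,-16.6],[8.5,48.9,-12,0.9,0,0,-16.6],[8.5,48.9,-12,0.9,0,0,-16.6],[8.5,48.9,-12,0.9,0,0,-16.6]])

```text
clock: 28.4
position: [0.5175, 0.362, 0.1996]
tool_rot: [-3.14, 0.001, 1.761]
force: [1.1, -0.3, -0.4]
grip_width: 0.0846
finger_force: 0.0
```

Emit:
servo_tool(plan=[[8.5,0,0,0,0,0,0],[8.5,0,0,0,0,0,0],[8.5,0,0,0,0,0,0],[8.5,0,0,0,0,0,0],[8.5,0,0,0,0,0,0]])

```text
clock: 28.9
position: [0.5189, 0.3592, 0.2007]
tool_rot: [3.142, 0.0, 1.76]
force: [-0.3, -0.2, -0.1]
grip_width: 0.0853
finger_force: 0.0
```

```bash
python3 go.py .5168 .3645 .095 100.9; python3 look.py .129 g9.png yellow red
```

```text
pos [0.5189 0.3592 0.2007] rpy [1.8000e+02 1.0000e-02 1.0082e+02] w 0.0853 ff 0.0 t 28.9 q7 -0.39
to (0.5168, 0.3645, 0.095, 100.9) shift cm [0.56, -0.11, 10.57] turn [0.0, 0.0, -0.1]
red [42.8, 189.8] [12, 31, 313] [0.4952 0.3647 0.129 ] crate [-0.1422  0.4678]
red [100.1, 190.8] [12, 30, 295] [0.5384 0.3722 0.129 ] crate [-0.0999  0.4794]
```

Emit:
servo_tool(plan=[[8.5,0.6,-0.1,4,0,0,0],[8.5,0.6,-0.1,7,0,0,0],[8.5,0.6,-0.1,9,0,0,0],[8.5,0.6,-0.1,10.1,0,0,0],[8.5,0.6,-0.1,10.5,0,0,0],[8.5,0.6,-0.1,10.5,0,0,0],[3,0.6,-0.1,10.5,0,0,0],[3,0.6,-0.1,10.5,0,0,0],[3,0.6,-0.1,10.5,0,0,0],[3,0.6,-0.1,10.5,0,0,0]], force=55)

```text
clock: 29.95
position: [0.5173, 0.3667, 0.0975]
tool_rot: [3.139, -0.002, 1.761]
force: [-0.2, -0.2, 12.3]
grip_width: 0.0353
finger_force: 56.1
```

Emit:
servo_tool(plan=[[3,0,0,-0.1,0,0,0],[3,0,0,-0.1,0,0,0],[3,-0.7,0,-0.1,0,0,0],[3,-1.6,0,-0.1,0,0,0],[3,-2.8,0,-0.1,0,0,0],[3,-4,0,-0.1,0,0,0],[3,-5.2,0,-0.1,0,0,0],[3,-6.4,0,-0.1,0,0,0],[3,-7.6,0,-0.1,0,0,0],[3,-8.8,0,-0.1,0,0,0]])

```text
clock: 30.95
position: [0.5336, 0.2799, 0.0975]
tool_rot: [3.14, -0.001, 1.762]
force: [-0.1, 1.8, 9.4]
grip_width: 0.0347
finger_force: 56.5
```

Emit:
servo_tool(plan=[[3,-1.2,0,0,0,0,0],[3,-2.4,0,0,0,0,0],[3,-3.6,0,0,0,0,0],[3,-4.8,0,0,0,0,0],[3,-6,0,0,0,0,0],[3,-7.2,0,0,0,0,0],[3,-8.4,0,0,0,0,0],[3,-9.6,0,0,0,0,0],[3,-10.8,0,0,0,0,0],[3,-12,0,0,0,0,0]])

```text
clock: 31.95
position: [0.5564, 0.1619, 0.0975]
tool_rot: [3.14, -0.001, 1.761]
force: [0.6, 1.9, 8.6]
grip_width: 0.0353
finger_force: 56.5
```

Emit:
servo_tool(plan=[[3,-1.2,0,0,0,0,0],[3,-2.4,0,0,0,0,0],[3,-3.4,0,0,0,0,0],[3,-4,0,0,0,0,0],[3,-4,0,0,0,0,0]])

```text
clock: 32.45
position: [0.5632, 0.1215, 0.0964]
tool_rot: [-3.141, 0.0, 1.76]
force: [0.3, 0.3, -2.9]
grip_width: 0.0352
finger_force: 55.7
```

Emit:
servo_tool(plan=[[3,0,0,-1,0,0,0],[3,0,0,-3,0,0,0],[3,0,0,-5,0,0,0],[3,0,0,-7,0,0,0],[3,0,0,-7.2,0,0,0],[3,0,0,-7.2,0,0,0]], force=60)

```text
clock: 33.05
position: [0.5632, 0.123, 0.1689]
tool_rot: [3.141, -0.0, 1.762]
force: [0.2, 0.5, -5.1]
grip_width: 0.0354
finger_force: 61.9
```

```bash
python3 go.py .5945 -.0795 .17 84.4;python3 look.py .204 g10.png yellow
```

```text
pos [0.5632 0.123  0.1689] rpy [ 1.7996e+02 -2.0000e-02  1.0095e+02] w 0.0354 ff 61.9 t 33.05 q7 -0.01
to (0.5945, -0.0795, 0.17, 84.4) shift cm [-20.48, -0.78, -0.12] turn [0.0, -0.0, 16.6]
```

Emit:
servo_tool(plan=[[3,-4,-0.2,0,0,0,3],[3,-8,-0.3,0,0,0,6.5],[3,-12,-0.5,0,0,0,10],[3,-16,-0.6,0,0,0,13.5],[3,-19,-0.8,0,0,0,15.5],[3,-20.5,-0.8,0,0,0,16.6],[3,-20.5,-0.8,0,0,0,16.6],[3,-20.5,-0.8,0,0,0,16.6],[3,-20.5,-0.8,0,0,0,16.6],[3,-20.5,-0.8,0,0,0,16.6]])

```text
clock: 34.1
position: [0.5942, -0.0791, 0.1685]
tool_rot: [-3.141, -0.0, 1.473]
force: [0.3, -0.2, -4.8]
grip_width: 0.0353
finger_force: 61.8
```

```bash
python3 go.py .5945 -.0795 .099 84.4
```

```text
pos [ 0.5942 -0.0791  0.1685] rpy [-1.7998e+02 -2.0000e-02  8.4420e+01] w 0.0353 ff 61.8 t 34.1 q7 0.1
to (0.5945, -0.0795, 0.099, 84.4) shift cm [-0.04, 0.04, 6.95] turn [-0.0, -0.0, 0.0]
```

Emit:
servo_tool(plan=[[3,0.1,0,2,0,0,0],[3,0.1,0,4,0,0,0],[3,0.1,0,5.5,0,0,0],[3,0.1,0,6.2,0,0,0],[3,0.1,0,6.6,0,0,0],[3,0.1,0,6.9,0,0,0],[3,0.1,0,6.9,0,0,0],[3,0.1,0,6.9,0,0,0]])

```text
clock: 34.9
position: [0.5946, -0.0794, 0.1001]
tool_rot: [3.141, -0.0, 1.471]
force: [-0.5, 0.0, -4.5]
grip_width: 0.0354
finger_force: 61.8
```

Emit:
servo_tool(plan=[[3,0,0,0.15,0,0,0],[3,0,0,0.15,0,0,0],[8.5,0,0,0.15,0,0,0],[8.5,0,0,0.15,0,0,0],[8.5,0,0,0.15,0,0,0],[8.5,0,0,0,0,0,0],[8.5,0,0,-3,0,0,0],[8.5,0,0,-7,0,0,0],[8.5,0,0,-11,0,0,0],[8.5,0,0,-11,0,0,0]])

```text
clock: 35.9
position: [0.5965, -0.0799, 0.2148]
tool_rot: [3.134, -0.0, 1.471]
force: [0.5, 0.7, -0.5]
grip_width: 0.085
finger_force: 0.0
```

Emit:
servo_tool(plan=[[8.5,0,0,-8,0,0,0],[8.5,0,0,-8,0,0,0],[8.5,0,0,-8,0,0,0]])

```text
clock: 36.2
position: [0.5958, -0.0798, 0.2938]
tool_rot: [3.135, -0.001, 1.471]
force: [0.2, 0.5, -0.9]
grip_width: 0.0851
finger_force: 0.0
```

```bash
python3 go.py .40 -.36 .30 84.4; python3 look.py .131 g11.png green blue yellow white
```

```text
pos [ 0.5958 -0.0798  0.2938] rpy [ 1.7965e+02 -3.0000e-02  8.4290e+01] w 0.0851 ff 0.0 t 36.2 q7 0.07
to (0.4, -0.36, 0.3, 84.4) shift cm [-29.83, -16.69, -0.74] turn [0.4, -0.0, -0.1]
green [69.9, 268.3] [22, 16, 319] [ 0.5829 -0.1923  0.131 ] crate [-0.0006 -0.0781]
blue [70.3, 223.5] [23, 17, 362] [ 0.5891 -0.1354  0.131 ] crate [ 0.0001 -0.0208]
white [68.7, 47.3] [50, 10, 428] [0.606  0.0451 0.131 ] crate [-0.0008  0.1605]
```

View pics/g11.png

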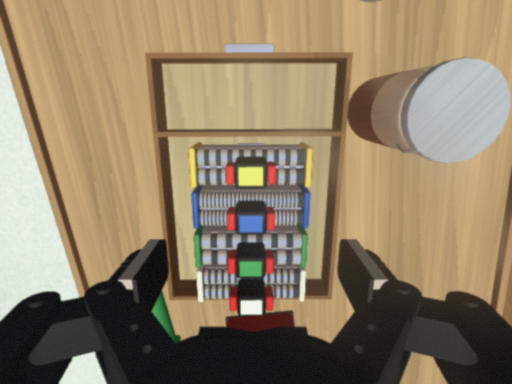

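All four heads stand side by side in the wide bay. The yellow cap is at (250,175), blue at (250,223), green at (250,268) and white at (250,307). Now the pin.

Emit:
servo_tool(plan=[[8.5,-33.8,-16.3,-0.6,0,0,0],[8.5,-33.8,-16.3,-0.6,0,0,0],[8.5,-33.8,-16.3,-0.6,0,0,0],[8.5,-33.8,-16.3,-0.6,0,0,0],[8.5,-33.8,-16.3,-0.6,0,0,0],[8.5,-33.8,-16.3,-0.6,0,0,0],[8.5,-33.8,-16.3,-0.6,0,0,0],[8.5,-33.8,-16.3,-0.6,0,0,0],[8.5,-33.8,-16.3,-0.6,0,0,0],[8.5,-33.8,-16.3,-0.6,0,0,0]])

```text
clock: 37.25
position: [0.3982, -0.3995, 0.2947]
tool_rot: [-3.14, -0.001, 1.47]
force: [0.2, 0.3, -0.3]
grip_width: 0.0848
finger_force: 0.0
```

Emit:
servo_tool(plan=[[8.5,0,0,0,0,0,0],[8.5,0,0,0,0,0,0],[8.5,0,0,0,0,0,0]])

```text
clock: 37.55
position: [0.3991, -0.3989, 0.2955]
tool_rot: [-3.141, -0.0, 1.473]
force: [-0.4, 0.0, 0.0]
grip_width: 0.085
finger_force: 0.0
```

```bash
cat > pin.py <<'E'
from workcell import bot
from h import *
import sys,pickle
s=bot.observe(); f=bot.grab_frame("wrist"); cv2.imwrite("pics/"+sys.argv[1],f["frame"]); pickle.dump((f,s),open("pin.pkl","wb"))
b,m=blobs(f["frame"],(45,120,40),(75,255,255),300); n,l,st,c=cv2.connectedComponentsWithStats(m); i=1+np.argmax(st[1:,4])
p=np.argwhere(l==i)[:,::-1]; r=cv2.minAreaRect(p.astype(np.float32)); print(st[i],r)
box=cv2.boxPoints(r); d0=np.linalg.norm(box[0]-box[1]); d1=np.linalg.norm(box[1]-box[2])
e=((box[0]+box[1])/2,(box[2]+box[3])/2) if d0<d1 else ((box[1]+box[2])/2,(box[3]+box[0])/2)
A,B=[onz(f,x,.04,s) for x in e]; print("ends",A.round(4),B.round(4),"mid",((A+B)/2).round(4),"len",np.linalg.norm(A-B).round(4),"dir",np.degrees(np.arctan2(*(B-A)[1::-1])).round(1))
E
python3 pin.py p1.png; python3 go.py .393 -.34 .15 84.4
```

```text
[246  20   1   2   2] ((246.0, 20.5), (1.0, 0.0), -90.0)
ends [ 0.4082 -0.2284  0.04  ] [ 0.4083 -0.2273  0.04  ] mid [ 0.4082 -0.2278  0.04  ] len 0.0011 dir 84.0
pos [ 0.399  -0.399   0.2956] rpy [-1.800e+02 -1.000e-02  8.437e+01] w 0.0852 ff 0.0 t 37.6 q7 0.75
to (0.393, -0.34, 0.15, 84.4) shift cm [5.81, -1.18, 14.56] turn [-0.0, -0.0, -0.0]
```

View pics/p1.png

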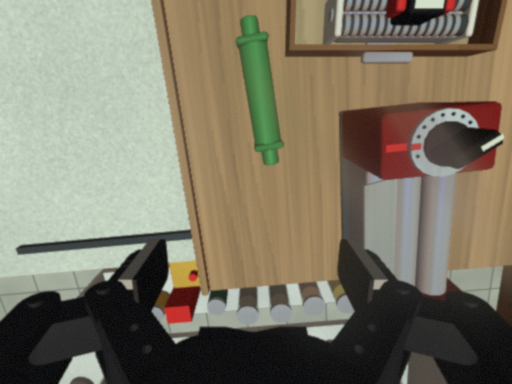

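The pin lies from (249,15) to (271,163). The dial is at (442,142), with its pointer at (492,143) on the right and the red mark on the left. My green mask missed the pin, so I'll widen it.

```bash
sed -i 's/s=bot.observe(); f=bot.grab_frame("wrist"); cv2.imwrite.*/f,s=pickle.load(open("pin.pkl","rb")) if sys.argv[1]=="-" else (lambda s:(bot.grab_frame("wrist"),s))(bot.observe()); pickle.dump((f,s),open("pin.pkl","wb"))/; s/(45,120,40),(75,255,255)/(45,100,30),(90,255,255)/; s/f\["frame"\],/f["frame"][:240],/' pin.py
python3 - <<'E'
import pickle,cv2
f,s=pickle.load(open("pin.pkl","rb")); print(cv2.cvtColor(f["frame"],cv2.COLOR_BGR2HSV)[90,258:265:2])
E
python3 pin.py -
python3 - <<'E'
import pickle
from h import *
f,s=pickle.load(open("pin.pkl","rb"))
c=onz(f,(440,143),.167,s); # skirt ring centre
r=onz(f,(396,148),.162,s); t=onz(f,(492,143),.208,s); print("dial",c,"mark",r,"ptr tip@.208",t)
E
```

```text
[[ 58 109 143]
 [ 57 110 144]
 [ 57 107 141]
 [ 56 108 135]]
[ 237   15   46  150 3545] ((259.064453125, 89.83515930175781), (150.47177124023438, 30.946870803833008), 82.16446685791016)
ends [ 0.4122 -0.2226  0.04  ] [ 0.422  -0.4077  0.04  ] mid [ 0.4171 -0.3152  0.04  ] len 0.1854 dir -87.0
dial [ 0.57588313 -0.37741745  0.167     ] mark [ 0.53794015 -0.37904766  0.162     ] ptr tip@.208 [ 0.59081354 -0.37380012  0.208     ]
```

The pin was knocked and is now at (0.417,-0.315). The measured length of 185 mm matches the given 184. I'll go down to it.

```bash
python3 go.py .417 -.3155 .14 93 .417 -.3155 .026 93
python3 - <<'E'
import pickle
from h import *
f,s=pickle.load(open("w2.pkl","rb")); print("jar lid",onz(f,np.array((603,105))/1.5,.188,s),onz(f,np.array((657,105))/1.5,.188,s))
E
```

```text
pos [ 0.399  -0.399   0.2956] rpy [-1.800e+02 -1.000e-02  8.437e+01] w 0.0852 ff 0.0 t 37.6 q7 0.75
to (0.417, -0.3155, 0.14, 93.0) shift cm [8.48, 0.97, 15.56] turn [-0.0, -0.0, -8.6]
to (0.417, -0.3155, 0.026, 93.0) shift cm [8.48, 0.97, 26.96] turn [-0.0, -0.0, -8.6]
jar lid [ 0.77283979 -0.02972776  0.188     ] [ 0.81449238 -0.03340515  0.188     ]
```

Emit:
servo_tool(plan=[[8.5,8.5,1,15.6,0,0,-8.6],[7,8.5,1,15.6,0,0,-8.6],[7,8.5,1,15.6,0,0,-8.6],[7,8.5,1,15.6,0,0,-8.6],[7,8.5,1,15.6,0,0,-8.6],[7,8.5,1,15.6,0,0,-8.6],[7,8.5,1,15.6,0,0,-8.6],[7,8.5,1,15.6,0,0,-8.6]])

```text
clock: 38.4
position: [0.4173, -0.3171, 0.1409]
tool_rot: [3.14, 0.001, 1.621]
force: [0.1, -0.6, 0.3]
grip_width: 0.0699
finger_force: 0.0
```

```bash
python3 go.py .417 -.3155 .026 93; python3 pin.py p2.png
```

```text
pos [ 0.4173 -0.3171  0.1409] rpy [1.799e+02 8.000e-02 9.286e+01] w 0.0699 ff 0.0 t 38.4 q7 0.8
to (0.417, -0.3155, 0.026, 93.0) shift cm [0.17, -0.05, 11.49] turn [0.1, 0.1, -0.1]
[ 226   77   50  163 6171] ((250.5, 158.0), (162.0, 49.0), 90.0)
ends [ 0.4117 -0.2242  0.04  ] [ 0.4184 -0.3627  0.04  ] mid [ 0.4151 -0.2934  0.04  ] len 0.1387 dir -87.2
```

Emit:
servo_tool(plan=[[7,0.1,0,4,0,0,0],[7,0.1,-0.1,8,0,0,0],[7,0.1,-0.1,10.3,0,0,0],[7,0.1,-0.1,11.2,0,0,0],[7,0.1,-0.1,11.4,0,0,0],[2,0.1,-0.1,11.4,0,0,0],[2,0.1,-0.1,11.4,0,0,0],[2,0.1,-0.1,11.4,0,0,0],[2,0.1,-0.1,11.4,0,0,0],[2,0.1,-0.1,11.4,0,0,0]], force=50)

```text
clock: 39.45
position: [0.4166, -0.3154, 0.0271]
tool_rot: [3.14, 0.001, 1.622]
force: [-2.5, 0.9, 13.9]
grip_width: 0.0346
finger_force: 48.4
```

Emit:
servo_tool(plan=[[2,0,0,-1.5,0,0,0],[2,0,0,-4,0,0,0],[2,0,0,-8,0,0,0],[2,0,0,-12,0,0,0],[2,0,0,-16,0,0,0],[2,0,0,-18,0,0,0],[2,0,0,-18,0,0,0]])

```text
clock: 40.15
position: [0.417, -0.3156, 0.209]
tool_rot: [3.137, 0.003, 1.622]
force: [0.3, -0.8, -2.2]
grip_width: 0.0349
finger_force: 51.0
```

```bash
python3 go.py .6028 .0048 .2 174.4 .6028 .0048 .2 -5.6
```

```text
pos [ 0.417  -0.3156  0.209 ] rpy [1.7972e+02 1.5000e-01 9.2910e+01] w 0.0349 ff 51.0 t 40.15 q7 0.77
to (0.6028, 0.0048, 0.2, 174.4) shift cm [31.06, 20.18, 0.92] turn [0.1, 0.3, -81.5]
to (0.6028, 0.0048, 0.2, -5.6) shift cm [31.06, 20.18, 0.92] turn [0.3, -0.1, 98.5]
```

Emit:
servo_tool(plan=[[2,3.1,2,0,0,0,-8],[2,6.2,4,0,0,0,-16],[2,9.3,6,0,0,0,-24],[2,12.4,8,0,0,0,-32],[2,15.5,10,0,0,0,-40],[2,18.6,12,0,0,0,-48],[2,21.7,14,0,0,0,-56],[2,24.8,16,0,0,0,-64],[2,28,18,0,0,0,-73],[2,31,20.2,0,0,0,-81]])

```text
clock: 41.15
position: [0.6019, 0.0065, 0.2049]
tool_rot: [3.141, -0.001, 3.042]
force: [1.1, -0.2, -1.7]
grip_width: 0.0342
finger_force: 50.8
```

Emit:
servo_tool(plan=[[2,0,0,0,0,0,0],[2,0,0,0,0,0,0],[2,0,0,0,0,0,0]])

```text
clock: 41.45
position: [0.6013, 0.0039, 0.2051]
tool_rot: [-3.141, -0.001, 3.033]
force: [-0.7, -0.3, -1.9]
grip_width: 0.0344
finger_force: 51.0
```

```bash
python3 go.py .6028 .0048 .11 174.4 .6028 .0048 .033 174.4; python3 pin.py x
python3 - <<'E'
import pickle,cv2,numpy as np
from workcell import bot
f,s=pickle.load(open("pin.pkl","rb")); g=bot.grab_frame("scene")["frame"][90:250,140:300]
cv2.imwrite("pics/p3.png",np.hstack([cv2.resize(f["frame"],(427,320)),cv2.resize(g,(320,320),interpolation=cv2.INTER_CUBIC)]))
E
```

```text
pos [0.6013 0.0039 0.2051] rpy [-1.7996e+02 -6.0000e-02  1.7380e+02] w 0.0344 ff 51.0 t 41.45 q7 1.33
to (0.6028, 0.0048, 0.11, 174.4) shift cm [-0.15, 0.11, 9.51] turn [-0.0, -0.1, -0.6]
to (0.6028, 0.0048, 0.033, 174.4) shift cm [-0.16, 0.12, 17.21] turn [-0.0, -0.1, -0.6]
[  200    53    99   187 13152] ((249.0, 146.0), (98.0, 186.0), 0.0)
ends [0.4818 0.0137 0.04  ] [ 0.6776 -0.0082  0.04  ] mid [0.5797 0.0027 0.04  ] len 0.197 dir -6.4
```

View pics/p3.png

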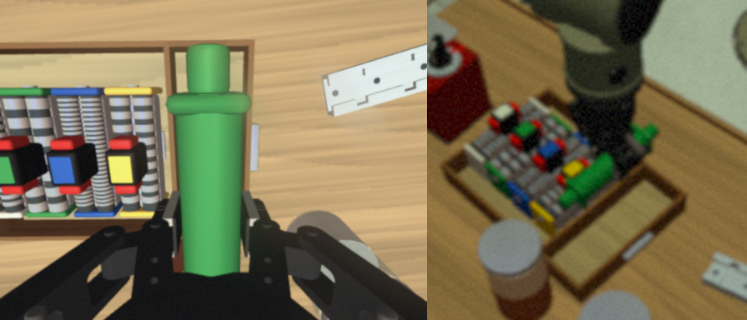

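The pin is held level over the narrow bay and lined up with it, so I'll lower it.

Emit:
servo_tool(plan=[[2,-0.1,0.1,4,0,0,-0.5],[2,-0.1,0.1,8,0,0,-0.5],[2,-0.1,0.1,11,0,0,-0.5],[2,-0.1,0.1,13.5,0,0,-0.5],[2,-0.1,0.1,15.5,0,0,-0.5],[2,-0.1,0.1,16.3,0,0,-0.5],[2,-0.1,0.1,16.6,0,0,-0.5],[2,-0.1,0.1,16.6,0,0,-0.5]])

```text
clock: 42.35
position: [0.6032, 0.0055, 0.0401]
tool_rot: [-3.142, 0.0, 3.044]
force: [0.3, -0.3, -1.8]
grip_width: 0.0342
finger_force: 51.1
```

Emit:
servo_tool(plan=[[2,0,0,0.2,0,0,0],[2,0,0,0.4,0,0,0],[2,0,0,0.4,0,0,0]])

```text
clock: 42.65
position: [0.6032, 0.0057, 0.0359]
tool_rot: [3.142, 0.0, 3.044]
force: [0.1, -0.4, -1.3]
grip_width: 0.0347
finger_force: 51.1
```

Emit:
servo_tool(plan=[[2,0,0,0.2,0,0,0],[2,0,0,0.25,0,0,0],[2,0,0,0.25,0,0,0],[4.6,0,0,0.25,0,0,0],[4.6,0,0,0.25,0,0,0],[4.6,0,0,0.2,0,0,0],[4.6,0,0,-1.5,0,0,0],[4.6,0,0,-4,0,0,0],[4.6,0,0,-8,0,0,0],[4.6,0,0,-12,0,0,0]])

```text
clock: 43.65
position: [0.6027, 0.0057, 0.1568]
tool_rot: [-3.141, -0.001, 3.044]
force: [-0.6, 0.1, -0.1]
grip_width: 0.0459
finger_force: 0.0
```

Emit:
servo_tool(plan=[[4.6,0,0,-12,0,0,0],[4.6,0,0,-15,0,0,0],[4.6,0,0,-17,0,0,0],[4.6,0,0,-17,0,0,0],[4.6,0,0,-17,0,0,0]])

```text
clock: 44.15
position: [0.6041, 0.0058, 0.3291]
tool_rot: [3.141, 0.005, 3.044]
force: [0.0, -0.2, -0.7]
grip_width: 0.0456
finger_force: 0.0
```

```bash
python3 pin.py x
python3 - <<'E'
import pickle,cv2,numpy as np
from workcell import bot
f,s=pickle.load(open("pin.pkl","rb")); g=bot.grab_frame("scene")["frame"][90:250,140:300]
cv2.imwrite("pics/p4.png",np.hstack([cv2.resize(f["frame"],(427,320)),cv2.resize(g,(320,320),interpolation=cv2.INTER_CUBIC)]))
E
python3 go.py .5795 -.38 .30 95; python3 go.py .5795 -.38 .30 -85
```

```text
[ 238   89   28  126 2503] ((251.48329162597656, 151.49462890625), (125.0367202758789, 26.020614624023438), 89.36341094970703)
ends [0.5128 0.0129 0.04  ] [ 0.6994 -0.0035  0.04  ] mid [0.6061 0.0047 0.04  ] len 0.1874 dir -5.0
pos [0.6028 0.0057 0.3254] rpy [-180.      0.    174.41] w 0.046 ff 0.0 t 44.25 q7 1.35
to (0.5795, -0.38, 0.3, 95.0) shift cm [-1.43, -38.62, 2.54] turn [-0.0, 0.0, 79.4]
pos [0.6028 0.0057 0.3254] rpy [-180.      0.    174.41] w 0.046 ff 0.0 t 44.25 q7 1.35
to (0.5795, -0.38, 0.3, -85.0) shift cm [-1.43, -38.62, 2.54] turn [-0.0, -0.0, -100.6]
```

View pics/p4.png

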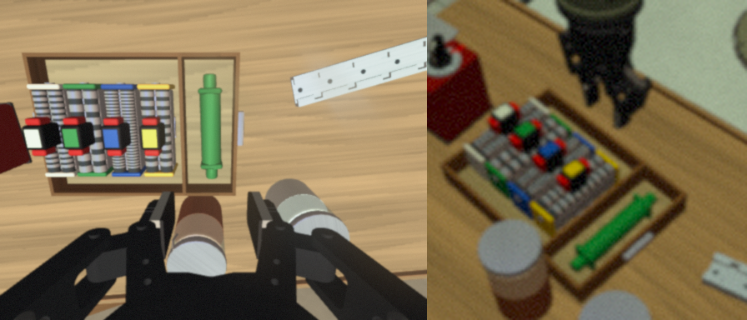

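The pin lies in the narrow bay at wrist-image (210,125), and all four heads are in place. Next I'll move above the dial and keep this yaw, so the fingers close across the bar.

Emit:
servo_tool(plan=[[8.5,-1.5,-38.3,2,0,0,0],[8.5,-1.5,-38.3,2,0,0,0],[8.5,-1.5,-38.3,2,0,0,0],[8.5,-1.5,-38.3,2,0,0,0],[8.5,-1.5,-38.3,2,0,0,0],[8.5,-1.5,-38.3,2,0,0,0],[8.5,-1.5,-38.3,2,0,0,0],[8.5,-1.5,-38.3,2,0,0,0],[8.5,-1.5,-38.3,2,0,0,0],[8.5,-1.5,-38.3,2,0,0,0]])

```text
clock: 45.25
position: [0.58, -0.3771, 0.3036]
tool_rot: [3.14, -0.003, 3.043]
force: [-0.6, 1.2, -0.6]
grip_width: 0.0851
finger_force: 0.0
```

Emit:
servo_tool(plan=[[8.5,0,0,0,0,0,0],[8.5,0,0,0,0,0,0],[8.5,0,0,0,0,0,0],[8.5,0,0,0,0,0,0]])

```text
clock: 45.65
position: [0.5809, -0.3764, 0.3058]
tool_rot: [-3.142, 0.0, 3.045]
force: [-1.2, -0.5, 0.1]
grip_width: 0.085
finger_force: 0.0
```

Run:
```python
import pickle,cv2
from workcell import bot
s=bot.observe(); f=bot.grab_frame("wrist"); pickle.dump((f,s),open("d1.pkl","wb")); print(s["position"],s["tool_rot"],s["qpos"].round(2))
cv2.imwrite("pics/d1.png",cv2.resize(f["frame"][90:290,140:360],None,fx=3,fy=3,interpolation=cv2.INTER_CUBIC)[:600])
```

```text
[ 0.58087575 -0.37635024  0.30580606] [-3.14154053e+00  2.37255738e-04  3.04476581e+00] [ 0.46  0.58  0.05  1.31 -0.03  1.25  1.98]
```

View pics/d1.png

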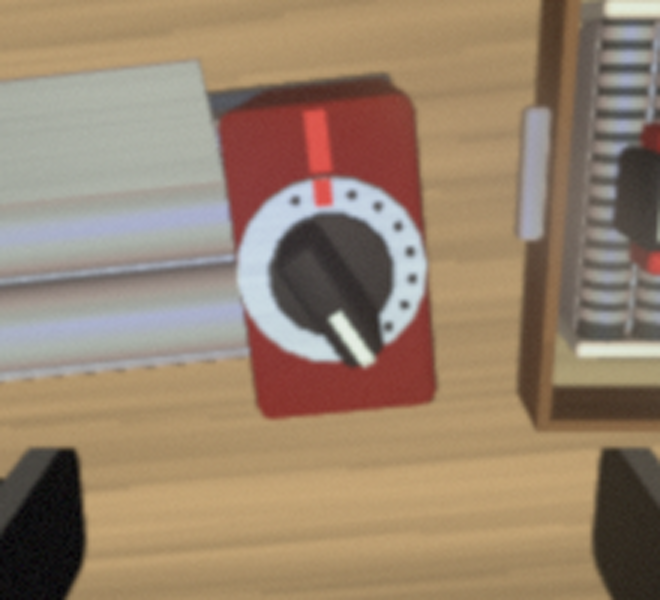

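The ring centre is at (332,269) in this crop, the red mark at (317,140), and the pointer line runs from (335,318) to (368,362). That puts the pointer at roughly 2.6 rad clockwise.

Run:
```python
import pickle
from h import *
f,s=pickle.load(open("d1.pkl","rb"))
P=lambda u,z: onz(f,(140+u[0]/3,90+u[1]/3),z,s)[:2]
ang=lambda v: np.degrees(np.arctan2(v[1],v[0]))
c=P((332,269),.165); print("c",c)
m1,m2=P((314,110),.161),P((319,171),.161); print("mark",m1,m2,"dir from c",ang((m1+m2)/2-c),"cover long edges",ang(P((222,130),.16)-P((258,405),.16)),ang(P((411,120),.16)-P((434,390),.16)))
p1,p2=P((335,318),.208),P((368,362),.208); print("ptr",p1,p2,"line",ang(p2-p1),"from c",ang(p1-c),ang(p2-c),np.linalg.norm(p1-c),np.linalg.norm(p2-c))
print("edges R",ang(P((383,345),.208)-P((315,222),.208)),"L",ang(P((358,365),.208)-P((285,265),.208)))
# cover centre from its 4 top corners
print("cover c",np.mean([P(u,.16) for u in((222,113),(411,92),(436,405),(260,417))],0))
for r in(.035,.02): pass
```

```text
c [ 0.58113008 -0.37790575]
mark [ 0.5290597  -0.37861531] [ 0.5487171  -0.37902033] dir from c -178.76307217183503 cover long edges 179.91884639645767 -179.2237038688432
ptr [ 0.58486335 -0.37714625] [ 0.59922061 -0.3688498 ] line 30.021777312626522 from c 11.49940099565411 26.592113778196445 0.0038097393250295084 0.020230601115707385
edges R 22.719198510159107 L 29.14970951499037
cover c [ 0.58091462 -0.3776359 ]
```

Emit:
servo_tool(plan=[[5,0,-0.1,4,0,0,-8],[5,0,-0.1,6,0,0,-16],[5,0,-0.1,7,0,0,-24],[5,0,-0.1,7,0,0,-33],[5,0,-0.1,7,0,0,-33],[5,0,-0.1,7,0,0,-33],[5,0,-0.1,7,0,0,-33],[5,0,-0.1,7,0,0,-33]])

```text
clock: 46.5
position: [0.5807, -0.3778, 0.2359]
tool_rot: [-3.141, 0.0, -2.665]
force: [0.3, 0.5, 0.5]
grip_width: 0.0498
finger_force: 0.0
```

```bash
python3 go.py .581 -.3778 .180 207.5
```

```text
pos [ 0.5807 -0.3778  0.2359] rpy [-1.7998e+02  1.0000e-02 -1.5271e+02] w 0.0498 ff 0.0 t 46.5 q7 2.49
to (0.581, -0.3778, 0.18, 207.5) shift cm [-0.03, -0.01, 5.59] turn [-0.0, 0.0, -0.2]
```

q7 is near its limit, so I'll take the same grasp half a turn back.

Emit:
servo_tool(plan=[[5,0,0,0,0,0,8],[5,0,0,0,0,0,16],[5,0,0,0,0,0,24],[5,0,0,0,0,0,32],[5,0,0,0,0,0,40],[5,0,0,0,0,0,48],[5,0,0,0,0,0,56],[5,0,0,0,0,0,64],[5,0,0,0,0,0,72],[5,0,0,0,0,0,80]])

```text
clock: 47.5
position: [0.5807, -0.3778, 0.2359]
tool_rot: [3.141, 0.0, 2.217]
force: [0.8, 0.1, -0.1]
grip_width: 0.0503
finger_force: 0.0
```

Emit:
servo_tool(plan=[[5,0,0,0,0,0,8],[5,0,0,0,0,0,16],[5,0,0,0,0,0,24],[5,0,0,0,0,0,32],[5,0,0,0,0,0,40],[5,0,0,0,0,0,48],[5,0,0,0,0,0,56],[5,0,0,0,0,0,64],[5,0,0,0,0,0,72],[5,0,0,0,0,0,80]])

```text
clock: 48.5
position: [0.5808, -0.3777, 0.2359]
tool_rot: [3.141, -0.0, 0.82]
force: [0.1, -0.7, 0.6]
grip_width: 0.0502
finger_force: 0.0
```

Emit:
servo_tool(plan=[[5,0,0,0,0,0,8],[5,0,0,0,0,0,16],[5,0,0,0,0,0,20],[5,0,0,0,0,0,20],[5,0,0,0,0,0,20],[5,0,0,0,0,0,20],[5,0,0,0,0,0,20]])

```text
clock: 49.2
position: [0.5805, -0.3779, 0.2357]
tool_rot: [3.142, -0.0, 0.479]
force: [-0.6, -0.9, -0.7]
grip_width: 0.0497
finger_force: 0.0
```

```bash
python3 go.py .581 -.3778 .180 27.5
```

```text
pos [ 0.5805 -0.3779  0.2357] rpy [ 1.800e+02 -1.000e-02  2.746e+01] w 0.0497 ff 0.0 t 49.2 q7 -0.24
to (0.581, -0.3778, 0.18, 27.5) shift cm [0.05, 0.01, 5.57] turn [0.0, -0.0, -0.0]
```

Emit:
servo_tool(plan=[[5,0,0,2,0,0,0],[5,0,0,4,0,0,0],[5,0,0,5.2,0,0,0],[5,0,0,5.5,0,0,0],[5,0,0,5.5,0,0,0],[0.5,0,0,5.5,0,0,0],[0.5,0,0,5.5,0,0,0],[0.5,0,0,5.5,0,0,0],[0.5,0,0,5.5,0,0,0],[0.5,0,0,5.5,0,0,0]], force=40)

```text
clock: 50.2
position: [0.581, -0.3789, 0.1816]
tool_rot: [3.139, -0.001, 0.478]
force: [2.0, -4.7, 1.8]
grip_width: 0.0133
finger_force: 41.4
```

```bash
python3 go.py .581 -.3778 .181 27.5
```

```text
pos [ 0.581  -0.3789  0.1816] rpy [ 1.7985e+02 -4.0000e-02  2.7390e+01] w 0.0133 ff 41.4 t 50.2 q7 -0.21
to (0.581, -0.3778, 0.181, 27.5) shift cm [0.05, -0.1, 0.06] turn [0.1, -0.0, -0.1]
```

Emit:
servo_tool(plan=[[0.5,0,0,0,0,0,-8],[0.5,0,0,0,0,0,-16],[0.5,0,0,0,0,0,-24],[0.5,0,0,0,0,0,-32],[0.5,0,0,0,0,0,-40],[0.5,0,0,0,0,0,-48],[0.5,0,0,0,0,0,-56],[0.5,0,0,0,0,0,-64],[0.5,0,0,0,0,0,-72],[0.5,0,0,0,0,0,-80]])

```text
clock: 51.2
position: [0.5812, -0.3791, 0.1816]
tool_rot: [3.14, 0.003, 1.88]
force: [4.4, -6.3, -1.7]
grip_width: 0.0134
finger_force: 40.9
```

Emit:
servo_tool(plan=[[0.5,0,0,0,0,0,-8],[0.5,0,0,0,0,0,-16],[0.5,0,0,0,0,0,-24],[0.5,0,0,0,0,0,-32],[0.5,0,0,0,0,0,-40],[0.5,0,0,0,0,0,-48],[0.5,0,0,0,0,0,-56],[0.5,0,0,0,0,0,-64],[0.5,0,0,0,0,0,-71],[0.5,0,0,0,0,0,-73]])

```text
clock: 52.2
position: [0.5816, -0.379, 0.1816]
tool_rot: [-3.14, 0.003, -3.13]
force: [6.5, -5.1, -0.1]
grip_width: 0.0134
finger_force: 41.0
```

Emit:
servo_tool(plan=[[0.5,0,0,0,0,0,0],[0.5,0,0,0,0,0,0],[5,0,0,0,0,0,0],[5,0,0,0,0,0,0],[5,0,0,0,0,0,0],[5,0,0,-2,0,0,0],[5,0,0,-6,0,0,0],[5,0,0,-10,0,0,0],[8.5,0,0,-12,0,0,0],[8.5,0,0,-12,0,0,0]])

```text
clock: 53.2
position: [0.5814, -0.3784, 0.3041]
tool_rot: [-3.139, 0.004, -3.135]
force: [-0.1, 0.5, -0.2]
grip_width: 0.0771
finger_force: 0.0
```

```bash
python3 go.py .581 -.3778 .181 180
python3 - <<'E'
import pickle,cv2
from workcell import bot
s=bot.observe(); f=bot.grab_frame("wrist"); pickle.dump((f,s),open("d2.pkl","wb"))
cv2.imwrite("pics/d2.png",cv2.resize(f["frame"][90:290,140:360],None,fx=3,fy=3,interpolation=cv2.INTER_CUBIC)[:600])
E
```

```text
pos [ 0.5814 -0.3784  0.3041] rpy [-179.86    0.24 -179.6 ] w 0.0771 ff 0.0 t 53.2 q7 2.06
to (0.581, -0.3778, 0.181, 180.0) shift cm [0.09, 0.09, 12.31] turn [-0.1, 0.2, 0.4]
```

View pics/d2.png

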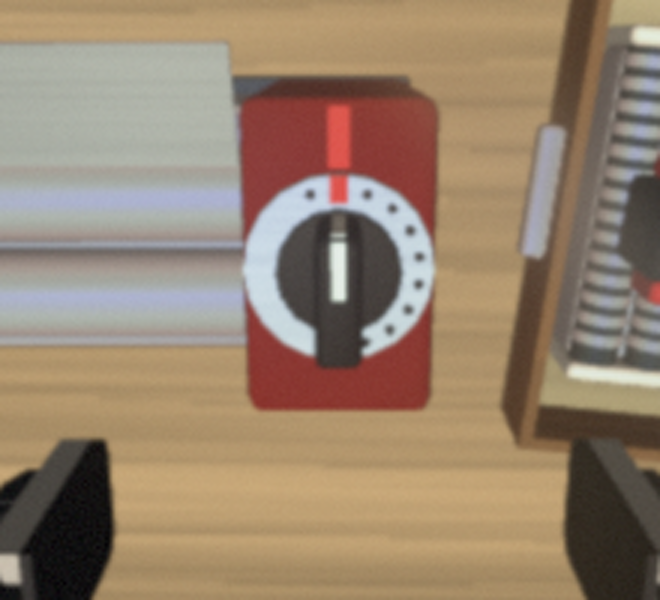

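The pointer line at (338,270) is in line with the red mark at (339,138) and the gripper is clear, so I'll hand in.

```bash
python3 -c "
from workcell import bot
print(bot.job_done())"
```

```text
the job is handed in; nothing more can be done
None
```

All four cutter heads stand side by side in the crate's wide bay, the rolling pin is in the narrow bay, the dial pointer is on the red mark, and the bowl and jars were not touched; I handed the job in at about 53 s, and the hand-in call gave no verdict.

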